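# Clear, line up and bolt down the valve plate

## Task

First push all the loose chips off the valve plate into the chip tray at its near end with the scraper block (keep the fingers off the chips), then drive the tapered drift down into either of the plate's two bolt holes until its collar is fully or nearly down on the plate, so that both holes come into line with those in the block below. Pull the drift out, put a bolt fully home in each hole, and leave the drift standing in the rack and the scraper flat on the cork mat. Do not disturb the other things on the bench.

Things in the scene. Friction and masses are not known exactly. Their poses are not given: they have to be found in the camera images.
- fixture: Dark steel base block 200 (x) x 172 (y) x 60 high, fixed to the bench, with a grey chip tray fixed to its -x end. Origin: centre of the block's underside (the tray not counted). +x points from the tray towards the bolt hole. The valve plate lies on it.
- plate (a joint): Sliding steel valve plate, 196 (fixture x, centred on the fixture) x 140 (y) x 20 thick, top 80 above the bench. Value in m: its shift along the fixture's +y; 0 = holes in line; 7 to 9 mm off at the start; stops at -4 and +12 mm. Cannot lift; moves against about 6 N of friction and stays where left.
- plate_hole0 (a point): Centre of a through bolt hole's mouth on the plate's top face, dia 24; moves with the plate; at fixture x = +70, y = -34 plus the plate's shift. Two ribs 8 wide and 8 high along the plate's long edges (124 between them) keep chips from going over its sides; both ends are open.
- plate_hole1 (a point): Centre of a through bolt hole's mouth on the plate's top face, dia 24; moves with the plate; at fixture x = +70, y = +34 plus the plate's shift. Two ribs 8 wide and 8 high along the plate's long edges (124 between them) keep chips from going over its sides; both ends are open.
- base_hole0 (a point): Centre of the mouth of the hole in the base block that belongs under plate_hole0, on the block's top face (20 below the plate's top), dia 24, through to the bench top. At fixture x = +70, y = -34.
- base_hole1 (a point): Centre of the mouth of the hole in the base block that belongs under plate_hole1, on the block's top face (20 below the plate's top), dia 24, through to the bench top. At fixture x = +70, y = +34.
- tray_in (a point): Middle of the chip tray's floor, 12 above the bench; axes as the fixture. Inside 110 (x) x 162 (y); its walls rise to 71 above the bench, 9 below the plate's top; open towards the block's end.
- mat: Cork mat 170 (x) x 200 (y) x 3 thick, fixed. Origin: centre of its underside.
- scraper: Scraper block standing on its flat foot on the mat: foot 44 (x) x 100 (y) x 16 high, black; on it a grey grip rib 24 (x) x 90 (y), top 60 above the underside. Grip the rib across x. 0.25 kg. Origin: centre of its underside.
- rack: Aluminium rack block 90 (x) x 190 (y) x 80 high, fixed, with three round through holes dia 27 at x = 0, y = -60, 0 and +60. Origin: centre of its underside.
- drift: Tapered drift standing tip down in a rack hole: shaft 75 long below the collar, dia 22 for its upper 35, then tapering to 8 at the tip; collar dia 38, 6 thick; above it a wooden grip dia 28, up to 64 above the origin (brass cap dia 31 on its last 6). 0.3 kg. Origin: on the axis at the collar's underside; z up the axis. Driving it through both holes takes 10 to 20 N.
- bolt0: One of two like dark steel bolts, standing in the rack: shank dia 20, 60 long with a small chamfer at the tip (dia 18); flange dia 42, 7 thick; above it a hexagon head, about 29 across to grip at any yaw, up to 40 above the origin. 0.25 kg. Origin: on the axis at the flange's underside; z up. It goes in freely once the holes are within about 3 mm of line, not before.
- bolt1: One of two like dark steel bolts, standing in the rack: shank dia 20, 60 long with a small chamfer at the tip (dia 18); flange dia 42, 7 thick; above it a hexagon head, about 29 across to grip at any yaw, up to 40 above the origin. 0.25 kg. Origin: on the axis at the flange's underside; z up. It goes in freely once the holes are within about 3 mm of line, not before.
- chip0: Loose broken bronze chip, a shallow chevron about 50 x 34 x 11 thick, lying on the valve plate between the tray end and the hole; two to four chips are present. Origin: centre of its underside. It is too big to fall into the bolt hole. About 0.04 kg.
- chip1: Loose broken bronze chip, a shallow chevron about 50 x 34 x 11 thick, lying on the valve plate between the tray end and the hole; two to four chips are present. Origin: centre of its underside. It is too big to fall into the bolt hole. About 0.04 kg.
- chip2: Loose broken bronze chip, a shallow chevron about 50 x 34 x 11 thick, lying on the valve plate between the tray end and the hole; two to four chips are present. Origin: centre of its underside. It is too big to fall into the bolt hole. About 0.04 kg.
- chip3: Loose broken bronze chip, a shallow chevron about 50 x 34 x 11 thick, lying on the valve plate between the tray end and the hole; two to four chips are present. Origin: centre of its underside. It is too big to fall into the bolt hole. About 0.04 kg.
- canister0: Bystander: screw-top aluminium canister, 76 dia x 78 high (mm), loose. Origin: centre of its underside. Leave it alone.
- canister1: Bystander: taller screw-top aluminium canister, 76 dia x 98 high (mm), loose. Origin: centre of its underside. Leave it alone.
- cond_ring: Bystander: bronze conditioning ring, 120 dia x 20 high (mm), loose. Origin: centre of its underside. Leave it alone.
- valve_seat: Bystander: hardened steel valve seat ring, 76 dia x 16 high (mm), loose. Origin: centre of its underside. Leave it alone.
- reed_guard: Bystander: clear acrylic reed guard, an L of 60 x 120 x 35 high (mm), loose. Origin: centre of its underside. Leave it alone.
- tweezers: Bystander: steel tweezers, 125 long, lying flat (mm), loose. Origin: centre of its underside. Leave it alone.

How it is judged (in metres and radians):
On the way, in this order (a step that is already met when the one before it is completed fails the run):
1. every chip lies in the chip tray, before the hole is lined up (x of chip0 in the frame of tray_in between -0.055 and 0.055 m and y of chip0 in the frame of tray_in between -0.081 and 0.081 m and z of chip0 in the frame of tray_in between -0.01 and 0.05 m and x of chip1 in the frame of tray_in between -0.055 and 0.055 m and y of chip1 in the frame of tray_in between -0.081 and 0.081 m and z of chip1 in the frame of tray_in between -0.01 and 0.05 m and x of chip2 in the frame of tray_in between -0.055 and 0.055 m and y of chip2 in the frame of tray_in between -0.081 and 0.081 m and z of chip2 in the frame of tray_in between -0.01 and 0.05 m and x of chip3 in the frame of tray_in between -0.055 and 0.055 m and y of chip3 in the frame of tray_in between -0.081 and 0.081 m and z of chip3 in the frame of tray_in between -0.01 and 0.05 m), for 0.2 s.
2. the drift is down through a plate hole into the block, its collar no more than 12 mm above the plate, the holes in line within 3.5 mm (((horizontal distance between drift and base_hole0 below 0.006 m and z of drift in the frame of base_hole0 between 0.01 and 0.032 m and angle between drift's own z axis and vertical below 0.1 rad) or (horizontal distance between drift and base_hole1 below 0.006 m and z of drift in the frame of base_hole1 between 0.01 and 0.032 m and angle between drift's own z axis and vertical below 0.1 rad)) and value of joint plate between -0.0035 and 0.0035 m), for 0.2 s.
3. both bolts are home in the lined-up holes, flanges down on the plate (((horizontal distance between bolt0 and base_hole0 below 0.006 m and z of bolt0 in the frame of base_hole0 between 0.01 and 0.023 m and angle between bolt0's own z axis and vertical below 0.1 rad) or (horizontal distance between bolt0 and base_hole1 below 0.006 m and z of bolt0 in the frame of base_hole1 between 0.01 and 0.023 m and angle between bolt0's own z axis and vertical below 0.1 rad)) and ((horizontal distance between bolt1 and base_hole0 below 0.006 m and z of bolt1 in the frame of base_hole0 between 0.01 and 0.023 m and angle between bolt1's own z axis and vertical below 0.1 rad) or (horizontal distance between bolt1 and base_hole1 below 0.006 m and z of bolt1 in the frame of base_hole1 between 0.01 and 0.023 m and angle between bolt1's own z axis and vertical below 0.1 rad)) and value of joint plate between -0.0045 and 0.0045 m), for 0.2 s.
At the end, for the whole second after the job is handed in: Chips in the tray; a bolt upright in each hole, flange within 3 mm of the plate, holes within 4.5 mm of line; drift upright in a rack hole, collar within 6 mm of the rack; scraper flat on its foot, its centre over the cork mat; all at rest (all of step 1 and all of step 3 and ((x of drift in the frame of rack between -0.007 and 0.007 m and y of drift in the frame of rack between -0.067 and -0.053 m and z of drift in the frame of rack between 0.07 and 0.086 m and angle between drift's own z axis and vertical below 0.12 rad) or (x of drift in the frame of rack between -0.007 and 0.007 m and y of drift in the frame of rack between -0.007 and 0.007 m and z of drift in the frame of rack between 0.07 and 0.086 m and angle between drift's own z axis and vertical below 0.12 rad) or (x of drift in the frame of rack between -0.007 and 0.007 m and y of drift in the frame of rack between 0.053 and 0.067 m and z of drift in the frame of rack between 0.07 and 0.086 m and angle between drift's own z axis and vertical below 0.12 rad)) and x of scraper in the frame of mat between -0.085 and 0.085 m and y of scraper in the frame of mat between -0.1 and 0.1 m and z of scraper in the frame of mat between -0.005 and 0.008 m and angle between scraper's own z axis and vertical below 0.1 rad and linear speed of each of chip0, chip1, chip2, chip3, scraper, drift, bolt0, bolt1 below 0.02 m/s); the robot touches nothing.
It fails at once if a finger presses a chip (more than 1 N) (contact force between the fingers and chip0 above 1 N or contact force between the fingers and chip1 above 1 N or contact force between the fingers and chip2 above 1 N or contact force between the fingers and chip3 above 1 N).
It fails at once if a bystander is pushed more than 25 mm from its place (distance of any of canister0, canister1, cond_ring, valve_seat, reed_guard, tweezers from where it was at the start of the episode above 0.025 m).
Of chip0, chip1, chip2, chip3 only 2 to 4 are there at a start; the rules pass over those that are not, and their reading is None.
At some moment in a run one of scraper may be knocked a few centimetres aside while the robot is not near it.
It also fails if it takes over 168 s, if anything falls off the work surface, if the arm or the gripper's body presses on something with over 40 N, if the wrist force passes 120 N, or if a joint passes its speed limit or range.

## Robot

A 6-joint arm with a two-finger parallel gripper is mounted at the origin on the work surface. World frame = base frame: x ahead of the robot, y to its left, z up, the work surface at z = 0. Lengths are in mm, angles in degrees, forces in N, time in s.
With the tool pointing down it reaches from about 325 to 925 mm from the base axis. Payload 3.1 kg.
Tool frame: the origin (TCP) lies between the finger pads; the fingertips stand arm.tip_reach ahead of it and the grasp point (between the pads) is the TCP (arm.tip_reach is the distance from the TCP to the fingertips, in mm); z points along the fingers, y is the direction in which the jaws open and shut (so a half turn about z gives the same grasp; the last joint's range is limited). The gripper opens to 85 mm and grips with 20 to 120 N. Pads are 22 mm wide; open, the fingers measure 114 mm over their backs; the gripper's body (76 mm by 85 mm) begins 54 mm behind the grasp point. The pads swing forward as they close: fully open they stand 13 mm farther back than shut.
Start: joints at [63.472, 12.427, 92.441, -0, 75.132, -6.429], TCP at [214.763, 586.955, 250.3] pointing down, gripper open.
Joint ranges: [-157.48, 157.48], [-44.54, 120.13], [17.64, 146.25], [-64.5, 244.5], [7.68, 150.69], [-147.95, 147.95]. Speed limits (degrees/s): [159.86, 159.86, 180, 180, 180, 180].

## Interface

Orientations are given as a 3x3 rotation matrix whose columns are the frame's x, y, z axes.
In Python, from plant import arm gives the robot as it stands. The module is installed in compiled form; this text tells all that it offers.
- The arm moves only by the shell command python3 -m pendant 'ROWS'. ROWS is JSON, a list of rows, each a list of 5 numbers: the closure, from 0 (fully open) to 1 (shut), then the shift along the tool's x, y, z in m, then the turn about the tool's z in degrees. In form: [[hand, tx, ty, tz, roll], ...]. A call has 1 to 5 rows; each row shifts and turns the commanded pose from where the row before left it, along the tool's axes as they then stand; what a row does not reach is not made up. A row lasts 1/8 s, in which the tool goes at most 62.5 mm and 10.7 degrees, less where a joint would pass 70% of its speed; a pose out of reach is approached as far as the arm can. A call with a gripper value outside its range is refused whole. The fingers move at their own pace and stop on an object; the grip force is fixed at half the most. Time passes only in rows, so rows that do not move let the fingers close. It gives the time, the measured TCP pose, the force and the opening at its end, in the units of the state.
- arm.state(): the state, without advancing time (a new reading comes with each control period).
- arm.grab_frame(name): name is "scene" or "top" or "wrist"; returns a dict with "img" (420x560x3 uint8, blue, green, red), "fx", "fy", "cx", "cy" (pixels), "origin" and "orientation" of the camera in the world; the wrist camera has in their place "mount" (4x4, takes a point from camera to tool coordinates, whose origin is the TCP and whose axes are the flange's). Camera axes: x right, y down, z forward; pixel columns grow to the right and rows downward; lengths in mm; the calibration is good to about 2 mm. A picture is of the moment at which its call begins: read the wrist's pose just before it. There is no depth.
- arm.hand_in(): hands the job in, once; it reports no verdict.
The state is a dict: "time": time; "joints": joint angles; "qvel": joint speeds; "joint_torque": joint torques, N m; "position": TCP position; "ee_rot": TCP orientation; "contact_force": force on the tool from outside, world axes, zero at the start; "ft_torque": the same for the moment, N m; "gripper_width": opening from 0.0 (shut) to 1.0 (fully open).
Only numpy, scipy, OpenCV 4.12 (cv2) and the standard library are available. Lean on these libraries where they do the work, as an engineer would, in place of code of your own. Each camera call takes 0.05 s, during which the arm holds its last target.

## Working session

There is one attempt and no reset: what is moved stays moved. The work goes in short steps, Python scripts to look and compute and a shell command to move; the robot and the scene stay as the last step left them, time stands still between calls to the robot, and variables do not carry over. Pictures are saved under pics/ and viewed, and the job is handed in when it is done.

```bash
mkdir -p pics; cat > h.py <<'E'
import numpy as np, cv2
from plant import arm
def snap(n,f):
    s=arm.state(); g=arm.grab_frame(n)
    cv2.imwrite('pics/'+f,g['img']); 
    if n=='wrist':
        T=np.eye(4);T[:3,:3]=np.array(s['ee_rot']);T[:3,3]=s['position']
        M=np.array(g['mount'],float); W=T@M
        g['origin']=W[:3,3]; g['orientation']=W[:3,:3]
    return g
def ray(g,u,v,z):
    R=np.array(g['orientation']);o=np.array(g['origin'])
    d=R@np.array([(u-g['cx'])/g['fx'],(v-g['cy'])/g['fy'],1])
    return o+d*(z-o[2])/d[2]
def proj(g,p):
    R=np.array(g['orientation']);o=np.array(g['origin'])
    c=R.T@(np.array(p,float)-o); return g['fx']*c[0]/c[2]+g['cx'],g['fy']*c[1]/c[2]+g['cy']
E
python3 - <<'E'
from h import *
s=arm.state(); print(s, arm.tip_reach)
for n in ['scene','top','wrist']:
    g=snap(n,n+'0.png'); print(n,g['fx'],g['cx'],g['cy'],np.round(g['origin'],1),np.round(g['orientation'],3).tolist(),g.get('mount'))
E
```

```text
{'time': 0.0, 'joints': array([ 6.34710909e+01,  1.24776745e+01,  9.25303208e+01, -1.01910618e-03,
        7.51308496e+01, -6.42614120e+00]), 'qvel': array([ 0.02980771,  0.04647476,  0.02718989, -0.07312636, -0.05868706,
       -0.010417  ]), 'joint_torque': array([-6.32283627e-04, -3.96836865e+01, -3.03856587e+01, -1.51347608e-04,
        9.61711630e-03, -2.99956199e-06]), 'position': array([214.42415441, 586.23697749, 248.94149103]), 'ee_rot': array([[-9.39079090e-01,  3.43699469e-01, -1.06698364e-03],
       [ 3.43701031e-01,  9.39076603e-01, -2.17582595e-03],
       [ 2.54149147e-04, -2.40999603e-03, -9.99997064e-01]]), 'contact_force': array([0.59945088, 0.47417943, 0.53102727]), 'ft_torque': array([-0.0173498 ,  0.01777516, -0.03840852]), 'gripper_width': 1.0033336656385188} 19.0
scene 389.91358277194 273.5347974028926 211.77197564862314 [905.6 639.3 698. ] [[-0.856, 0.331, -0.396], [0.516, 0.537, -0.667], [-0.008, -0.776, -0.631]] None
top 388.15142728828613 282.01145518977074 209.90841274966178 [ 273.9   13.6 1296. ] [[-0.069, -0.978, 0.199], [-0.998, 0.068, -0.01], [-0.004, -0.199, -0.98]] None
wrist 352.1965806576304 282.16934177640655 204.63700798802938 [136.7 614.8 373.1] [[0.344, 0.892, 0.293], [0.939, -0.326, -0.109], [-0.002, 0.313, -0.95]] [[-7.36368287e-05 -9.49687855e-01 -3.13197978e-01  8.28683597e+01]
 [ 9.99999793e-01 -2.70368815e-04  5.84707373e-04 -2.46291129e-01]
 [-6.39968457e-04 -3.13197870e-01  9.49687678e-01 -1.23973058e+02]
 [ 0.00000000e+00  0.00000000e+00  0.00000000e+00  1.00000000e+00]]
```

View pics/top0.png

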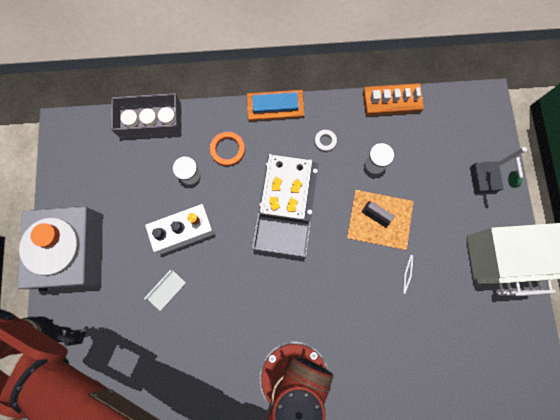

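View pics/scene0.png

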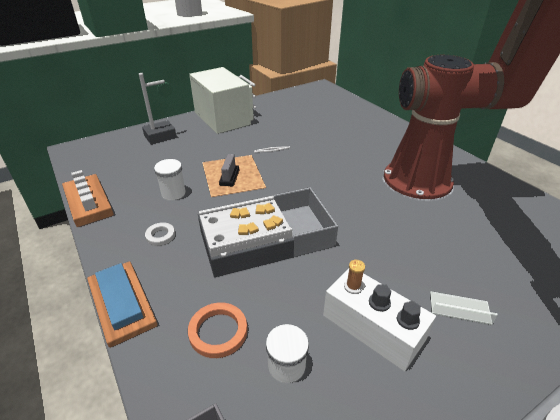

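View pics/wrist0.png

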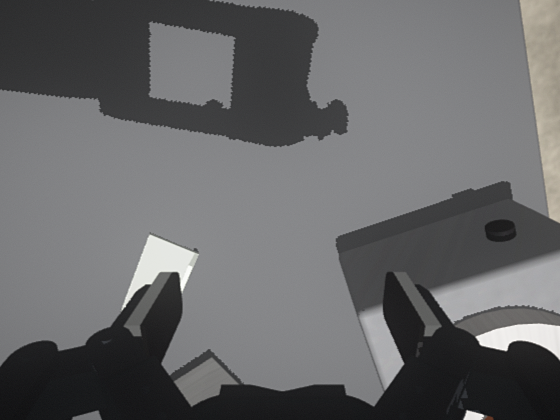

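```bash
python3 - <<'E'
import cv2
a=cv2.imread('pics/top0.png')[140:265,140:420]
cv2.imwrite('pics/top0z.png',cv2.resize(a,None,fx=2.8,fy=2.8,interpolation=cv2.INTER_CUBIC))
b=cv2.imread('pics/scene0.png')[150:360,190:440]
cv2.imwrite('pics/scene0z.png',cv2.resize(b,None,fx=2.8,fy=2.8,interpolation=cv2.INTER_CUBIC))
E
```

```text
(no output)
```

View pics/top0z.png

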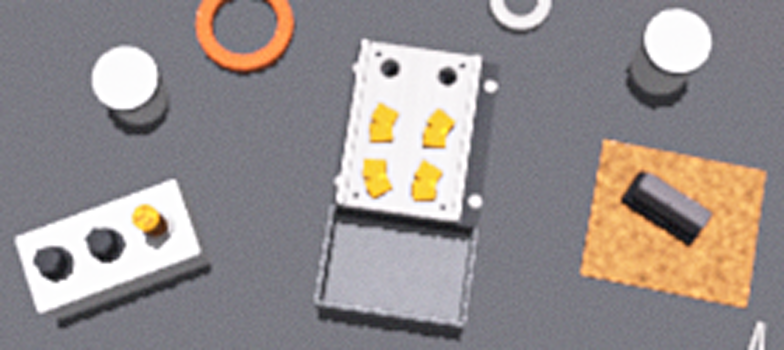

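View pics/scene0z.png

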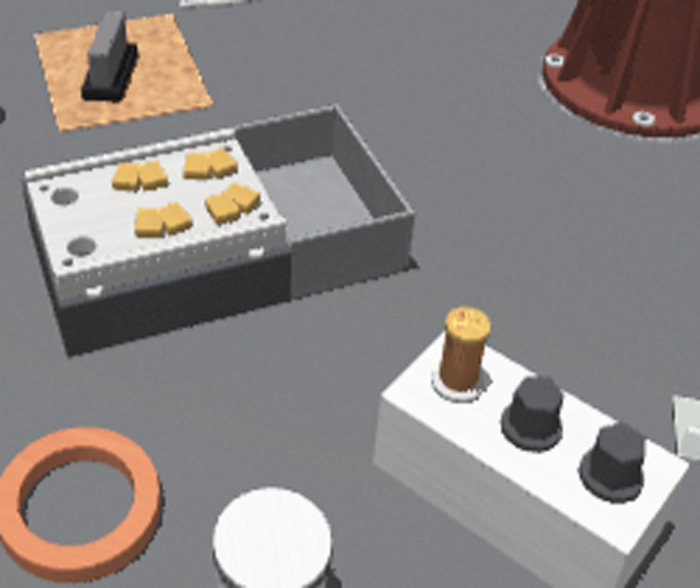

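```bash
python3 - <<'E'
from h import *
g=arm.grab_frame('top')
def z(u,v,h): return np.round(ray(g,140+u/2.8,140+v/2.8,h),1)[:2]
for n,u,v,h in [('hole0?',390,68,80),('hole1?',447,76,80),('plFL',363,42,80),('plFR',483,55,80),('plNL',340,206,80),('plNR',466,218,80),('trayL',318,302,71),('trayR',464,323,71),
 ('chip',383,123,90),('chip',438,130,90),('chip',376,178,90),('chip',427,182,90),
 ('drift',147,217,144),('b1',103,238,120),('b2',52,257,120),
 ('rackTL',15,238,80),('rTR',178,180,80),('rBR',201,240,80),('rBL',41,314,80),
 ('scr e1',642,172,60),('scr e2',712,212,60),('scr e3', 692,244,0),('mTL',603,140,3),('mTR',766,170,3),('mBR',748,306,3),('mBL',582,274,3)]:
    print(n,z(u,v,h))
E
```

```text
hole0? [673.6   0. ]
hole1? [659.2 -65.7]
plFL [707.7  29.5]
plFR [ 681.9 -109.8]
plNL [513.5  67.9]
plNR [489.7 -74.2]
trayL [406.9  99.5]
trayR [372.  -62.9]
chip [605.   12.6]
chip [592.3 -49.8]
chip [541.   24.8]
chip [532.4 -32.7]
drift [503.3 273.4]
b1 [488.  327.6]
b2 [470.8 383.6]
rackTL [502.2 438. ]
rTR [556.7 251.4]
rBR [485.3 227.4]
rBL [413.9 408.8]
scr e1 [ 533.3 -284.5]
scr e2 [ 480.6 -359.7]
scr e3 [ 453.3 -348.9]
mTL [ 588.6 -255.1]
mTR [ 537.3 -449.1]
mBR [ 374.2 -405.3]
mBL [ 425.9 -212.6]
```

```bash
cat >> h.py <<'E'
def to(x,y,z,ang=None):
    """delta in tool axes to reach world x,y,z (mm) and tool-y world angle (deg), roll."""
    s=arm.state();R=np.array(s['ee_rot']);d=R.T@(np.array([x,y,z])-s['position'])
    a=np.degrees(np.arctan2(R[1,1],R[0,1])); r=None if ang is None else (-(ang-a)+180)%360-180
    print('t',round(s['time'],2),'pos',np.round(s['position'],1),'ang',round(a,2),'tilt',np.round(R[:2,2],4),'d_tool',np.round(d,1),'roll',r,'F',np.round(s['contact_force'],1),'w',round(s['gripper_width'],3),'J',np.round(s['joints']))
E
python3 -m pendant '[[0,0,0,-0.02,10.2],[0,0,0,-0.02,10.2],[0,0,0,-0.02,10.2],[0,0,0,-0.02,10.2],[0,0,0,-0.02,10.2]]'
python3 -m pendant '[[0,0,0,-0.0,10.2],[0,0,0,-0.0,10.2],[0,0,0,-0.0,10.2]]'
python3 -c "
from h import *
to(520,20,330,-11.5)"
```

```text
time: 0.82
position: [214.7, 586.8, 350.5]
ee_rot: [[-0.318, 0.948, -0.0], [0.948, 0.318, -0.001], [-0.0, -0.001, -1.0]]
contact_force: [-0.0, -0.3, -0.6]
gripper_width: 0.996
time: 1.2
position: [214.7, 586.8, 350.0]
ee_rot: [[0.209, 0.978, -0.0], [0.978, -0.209, -0.0], [-0.001, -0.0, -1.0]]
contact_force: [0.1, 0.8, -0.4]
gripper_width: 0.998
t 1.2 pos [214.7 586.8 350. ] ang -12.04 tilt [-0.0003 -0.0005] d_tool [-490.7  416.8   20.2] roll -0.5365553612047904 F [ 0.1  0.8 -0.4] w 0.998 J [63.  9. 86.  0. 85. 76.]
```

```bash

python3 -m pendant '[[0,-0.045,0.038,0,0],[0,-0.045,0.038,0,0],[0,-0.045,0.038,0,0],[0,-0.045,0.038,0,0],[0,-0.045,0.038,0,0]]' >/dev/null
python3 -m pendant '[[0,-0.045,0.038,0,0],[0,-0.045,0.038,0,0],[0,-0.045,0.038,0,0],[0,-0.045,0.038,0,0],[0,-0.045,0.038,0,0]]' >/dev/null
python3 -m pendant '[[0,-0.04,0.038,0.02,0],[0,0,0,0,0]]'
python3 -c "
from h import *
to(520,20,330,-11.5)
snap('wrist','w1.png')"
```

```text
time: 2.7
position: [524.8, 19.3, 327.7]
ee_rot: [[0.208, 0.978, -0.004], [0.978, -0.208, -0.0], [-0.001, -0.004, -1.0]]
contact_force: [-0.8, 0.1, -0.1]
gripper_width: 1.003
t 2.7 pos [524.8  19.3 327.7] ang -12.0 tilt [-0.0044 -0.0004] d_tool [-0.3 -4.8 -2.2] roll -0.503791847235874 F [-0.8  0.1 -0.1] w 1.003 J [ -6.  -3. 101.  -0.  83.   6.]
```

View pics/w1.png

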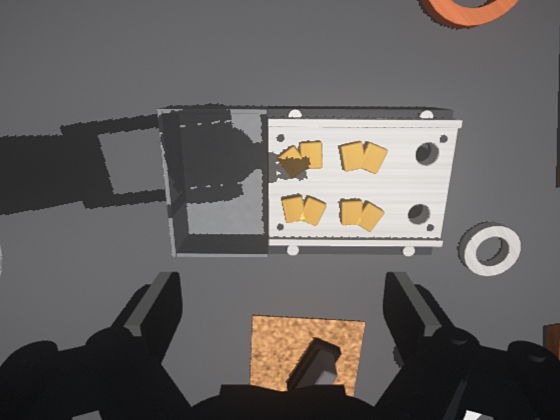

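```bash
python3 - <<'E'
from h import *
g=snap('wrist','w1b.png'); im=g['img']; gr=cv2.cvtColor(im,cv2.COLOR_BGR2GRAY)
for (u,v) in [(427,153),(418,213)]:
    r=gr[v-20:v+20,u-20:u+20]; m=(r<140).astype(np.uint8)
    cs,_=cv2.findContours(m,cv2.RETR_LIST,cv2.CHAIN_APPROX_NONE)
    c=max([c for c in cs if cv2.pointPolygonTest(c,(20,20),False)>=0],key=cv2.contourArea)
    e=cv2.fitEllipse(c); p=(e[0][0]+u-20,e[0][1]+v-20); print(p,e[1],ray(g,*p,80)[:2])
hsv=cv2.cvtColor(im,cv2.COLOR_BGR2HSV)
m=cv2.inRange(hsv,(12,120,60),(35,255,255)); m[300:]=0; m[:, 460:]=0
cs,_=cv2.findContours(m,cv2.RETR_EXTERNAL,cv2.CHAIN_APPROX_NONE)
for c in cs:
    if cv2.contourArea(c)>60:
        P=np.array([ray(g,*q[0],91)[:2] for q in c]); print('chip',P.mean(0),P.min(0),P.max(0))
for n,u,v,z in [('pFL',460,126,88),('pFR',442,242,88),('pNL',268,126,88),('pNR',268,242,88),('tray tl',161,108,71),('tray bl',175,254,71)]:
    print(n,ray(g,u,v,z)[:2])
E
python3 -c "
import cv2
a=cv2.imread('pics/w1.png')[300:400,230:380];cv2.imwrite('pics/w1z.png',cv2.resize(a,None,fx=4,fy=4))"
```

```text
(426.483434677124, 155.3614501953125) (19.99044418334961, 22.882598876953125) [673.82864256   2.89249566]
(418.148717880249, 215.33551788330078) (18.392623901367188, 21.09836196899414) [659.22333426 -63.35534527]
chip [592.9252491  -45.11608713] [572.21403546 -67.35498137] [618.41722371 -27.55467136]
chip [533.50574206 -27.19524689] [513.06573821 -48.09735037] [558.3407737  -11.19640218]
chip [604.58081908  16.87640032] [583.84780545  -3.16566017] [629.45589876  32.32166929]
chip [540.93151472  27.36401161] [518.91627955  10.45873461] [565.26094267  43.83074875]
pFL [706.51833001  28.12424907]
pFR [680.11816976 -97.41186684]
pNL [516.12787765  68.13872582]
pNR [488.01335038 -57.40234367]
tray tl [409.28355372 107.76694165]
tray bl [372.97489763 -57.3512185 ]
```

View pics/w1z.png

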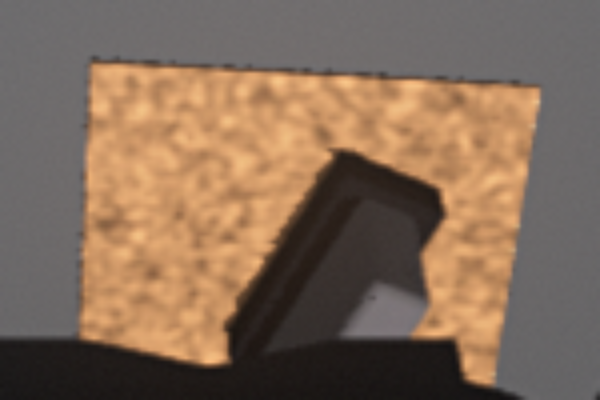

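```bash

python3 -c "
from h import *
to(485,-360,220,-35)"
python3 -m pendant '[[0,-0.06,0.0,0,0],[0,-0.06,0.0,0,0],[0,-0.06,0.0,0,0],[0,-0.06,0.0,0,0],[0,-0.06,0,0,0]]' >/dev/null
python3 -m pendant '[[0,-0.05,0.01,0.02,8],[0,0,0.01,0.03,8],[0,0,0,0.03,7],[0,0,0,0,0]]' >/dev/null
python3 -c "
from h import *
to(507,-322,220,-35)
snap('wrist','w2.png')"
```

```text
t 2.8 pos [524.3  22.1 329.6] ang -11.78 tilt [-0.002   0.0008] d_tool [-382.1   39.7  109.3] roll 23.218960470823788 F [ 1.5 -0.3  0.4] w 1.004 J [ -5.  -3. 101.   0.  83.   7.]
t 3.92 pos [ 472.  -323.1  247.7] ang -34.51 tilt [-0.0044  0.0043] d_tool [20.7 28.4 27.6] roll 0.49206164825704946 F [-0.3 -0.2  0.1] w 0.997 J [-41.   6. 100.   0.  74.  -7.]
```

View pics/w2.png

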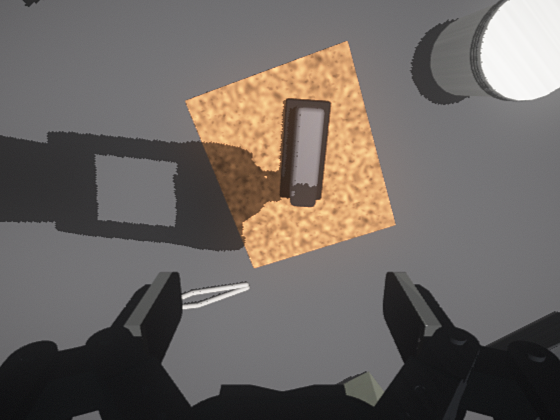

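```bash
python3 -c "
import cv2
a=cv2.imread('pics/w2.png')[80:220,240:370];cv2.imwrite('pics/w2z.png',cv2.resize(a,None,fx=4.2,fy=4.2))"
```

```text
(no output)
```

View pics/w2z.png

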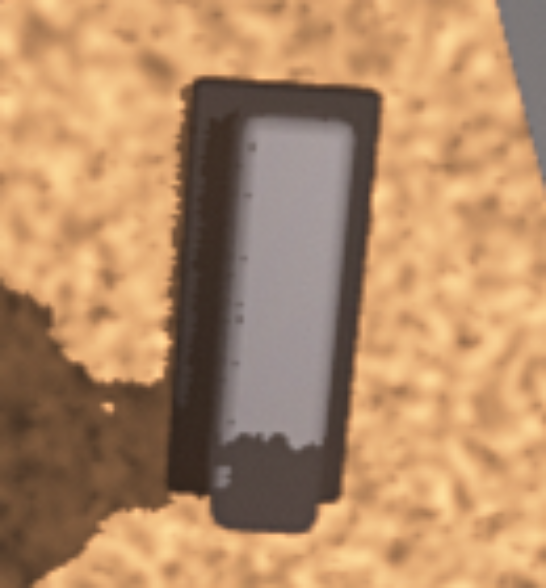

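```bash
python3 - <<'E'
from h import *
s=arm.state(); g=arm.grab_frame('wrist')
T=np.eye(4);T[:3,:3]=s['ee_rot'];T[:3,3]=s['position'];W=T@np.array(g['mount']);g['origin']=W[:3,3];g['orientation']=W[:3,:3]
f=lambda u,v,z: ray(g,240+u/4.2,80+v/4.2,z)[:2]
for L,z in (([(243,116),(356,118),(316,530),(212,528)],63),([(195,82),(380,93),(340,500),(168,492)],19)):
    P=np.array([f(u,v,z) for u,v in L]); print(P.round(1).tolist(),P.mean(0)); 
    d=(P[0]+P[1]-P[2]-P[3])/2; print(np.linalg.norm(d),np.degrees(np.arctan2(d[1],d[0]))); d=P[1]-P[0]; print(np.linalg.norm(d))
c=P.mean(0)
to(c[0],c[1],150,-35)
E
```

```text
[[518.2, -277.0], [536.9, -290.3], [482.4, -359.9], [463.6, -346.5]] [ 500.25180749 -318.43806441]
88.36053076815168 51.91014288910378
22.937574559244954
[[513.4, -267.3], [547.2, -293.4], [486.8, -371.2], [452.3, -345.0]] [ 499.90282984 -319.24025451]
98.66904824271549 51.97797378170931
42.711664782680224
t 4.03 pos [ 473.7 -324.8  251.5] ang -34.49 tilt [ 0.001  -0.0007] d_tool [ 19.4  18.3 101.6] roll 0.5121891534037104 F [0.2 0.  0.9] w 1.0 J [-41.   6.  99.   0.  74.  -7.]
```

```bash

python3 -m pendant '[[0,0.02,0.017,0.05,3.5],[0,0,0,0.05,0],[0,0,0,0.0,0],[0,0,0,0.0,0]]' >/dev/null
python3 -c "
from h import *
to(500,-318.8,50,-38)"
```

```text
t 4.53 pos [ 500.  -319.9  153.5] ang -38.14 tilt [ 0.0036 -0.003 ] d_tool [  0.9  -1.2 103.5] roll -0.13609403964062494 F [ 0.6 -0.8  1.6] w 0.998 J [-39.  14. 101.  -0.  64.  -1.]
```

```bash

python3 -m pendant '[[0,0.001,-0.001,0.04,0],[0,0,0,0.04,0],[0,0,0,0.022,0],[0,0,0,0.0,0],[0,0,0,0.0,0]]' >/dev/null
python3 -c "
from h import *
to(500,-318.8,50,-38)"
python3 -m pendant '[[1,0,0,0,0],[1,0,0,0,0],[1,0,0,0,0],[1,0,0,0,0],[1,0,0,0,0]]'
python3 -c "
from h import *
to(500,-318.8,50,-38)
snap('wrist','w3.png')"
```

```text
t 5.15 pos [ 500.3 -319.4   51.6] ang -38.2 tilt [ 0.0045 -0.0037] d_tool [ 0.3 -0.6  1.6] roll -0.19591551090240955 F [-0.4  0.6  1.1] w 1.0 J [-39.  22. 104.   0.  54.  -1.]
time: 5.78
position: [498.7, -318.0, 48.9]
ee_rot: [[0.618, 0.786, 0.001], [0.786, -0.618, -0.001], [0.0, 0.001, -1.0]]
contact_force: [1.0, -1.4, 2.5]
gripper_width: 0.272
t 5.78 pos [ 498.7 -318.    48.9] ang -38.2 tilt [ 0.0011 -0.0009] d_tool [ 0.2  1.5 -1.1] roll -0.19807355971582297 F [ 1.  -1.4  2.5] w 0.272 J [-39.  23. 104.   0.  54.  -1.]
```

View pics/w3.png

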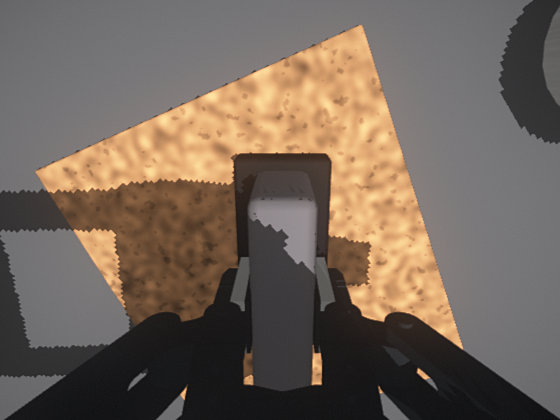

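```bash

python3 -m pendant '[[1,0,0,-0.04,0],[1,0,0,-0.05,-5],[1,0,0,-0.05,-7],[1,0,0,0,-7],[1,0,0,0,-6.8]]' 
python3 -c "
from h import *
to(652.8,-27.2,190,-12.4)"
```

```text
time: 6.45
position: [497.6, -317.1, 188.1]
ee_rot: [[0.211, 0.978, -0.001], [0.978, -0.211, 0.001], [0.0, -0.001, -1.0]]
contact_force: [-0.8, -0.1, -3.2]
gripper_width: 0.273
t 6.45 pos [ 497.6 -317.1  188.1] ang -12.17 tilt [-0.0009  0.0007] d_tool [316.1  90.6  -1.9] roll 0.22641615947941318 F [-0.8 -0.1 -3.2] w 0.273 J [-39.  12. 100.  -0.  68. -27.]
```

```bash

python3 -m pendant '[[1,0.04,0.01,0,0],[1,0.055,0.016,0,0],[1,0.055,0.016,0,0],[1,0.055,0.016,0,0],[1,0.055,0.016,0,0]]' >/dev/null
python3 -m pendant '[[1,0.04,0.012,0,0.2],[1,0.016,0.005,0,0],[1,0,0,0,0],[1,0,0,0,0]]' 
python3 -c "
from h import *
to(652.8,-27.2,129,-12.4)
snap('wrist','w4.png')"
```

```text
time: 7.58
position: [654.0, -29.9, 187.6]
ee_rot: [[0.219, 0.976, -0.002], [0.976, -0.219, -0.001], [-0.001, -0.002, -1.0]]
contact_force: [0.0, -0.9, -2.4]
gripper_width: 0.276
t 7.58 pos [654.  -29.9 187.6] ang -12.66 tilt [-0.0019 -0.0007] d_tool [ 2.4 -1.6 58.6] roll -0.2601400812379495 F [ 0.  -0.9 -2.4] w 0.276 J [-9. 19. 91. -0. 70.  4.]
```

View pics/w4.png

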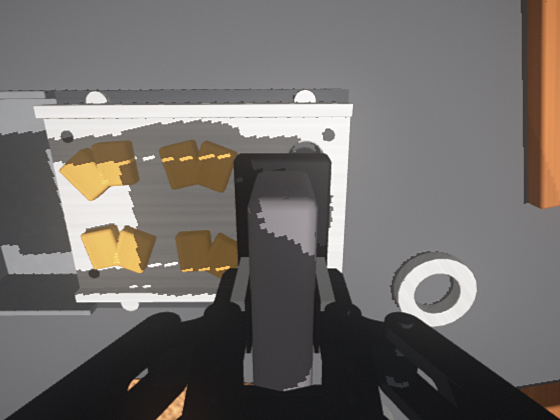

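```bash

python3 -m pendant '[[1,0.0025,0.004,0.03,-0.25],[1,0,0,0.02,0],[1,0,0,0,0],[1,0,0,0,0]]' 
python3 -c "
from h import *
to(657,-28,127,-12.4)
g=snap('wrist','w5.png')
for u,v in [(236,150),(240,240)]: print(ray(g,u,v,91))
snap('scene','s5.png')"
```

```text
time: 8.12
position: [659.6, -27.5, 138.8]
ee_rot: [[0.214, 0.977, 0.001], [0.977, -0.214, -0.0], [-0.0, 0.001, -1.0]]
contact_force: [0.9, -0.2, -2.2]
gripper_width: 0.274
t 8.12 pos [659.6 -27.5 138.8] ang -12.38 tilt [ 0.0005 -0.0002] d_tool [-1.1 -2.4 11.8] roll 0.01595893959449768 F [ 0.9 -0.2 -2.2] w 0.274 J [-8. 23. 92. -0. 65.  4.]
[646.53714139  28.85556789  91.        ]
[636.40545909 -17.98208167  91.        ]
```

View pics/w5.png

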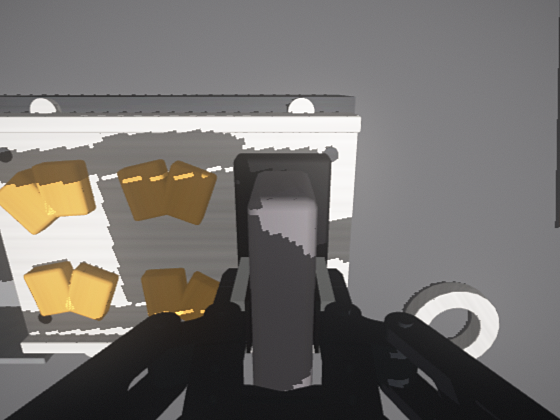

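View pics/s5.png

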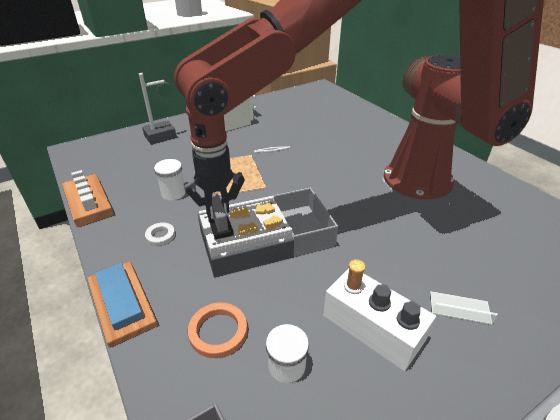

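```bash

python3 -m pendant '[[1,-0.0005,-0.002,0.006,0],[1,0,0,0.005,0],[1,0,0,0,0],[1,0,0,0,0]]' 
python3 -c "
from h import *
to(657,-28,127,-12.4)"
```

```text
time: 8.72
position: [657.3, -26.9, 127.2]
ee_rot: [[0.214, 0.977, -0.0], [0.977, -0.214, 0.0], [-0.0, -0.0, -1.0]]
contact_force: [0.6, -0.6, -3.2]
gripper_width: 0.268
t 8.72 pos [657.3 -26.9 127.2] ang -12.34 tilt [-0.0002  0.    ] d_tool [-1.1 -0.   0.2] roll 0.05825484635838052 F [ 0.6 -0.6 -3.2] w 0.268 J [-8. 23. 93. -0. 64.  4.]
```

```bash

python3 -m pendant '[[1,0,-0.008,0,0],[1,0,-0.008,0,0],[1,0,-0.008,0,0],[1,0,-0.008,0,0],[1,0,-0.008,0,0]]' 
python3 -c "
from h import *
to(657,-28,127,-12.4);snap('wrist','w6.png')"
```

```text
time: 9.35
position: [617.9, -18.3, 127.6]
ee_rot: [[0.214, 0.977, 0.001], [0.977, -0.214, -0.0], [0.0, 0.001, -1.0]]
contact_force: [0.3, 0.6, -2.7]
gripper_width: 0.277
t 9.35 pos [617.9 -18.3 127.6] ang -12.35 tilt [ 0.0008 -0.0001] d_tool [-1.1 40.2  0.6] roll 0.051141064254807134 F [ 0.3  0.6 -2.7] w 0.277 J [-8. 19. 99.  0. 63.  4.]
```

View pics/w6.png

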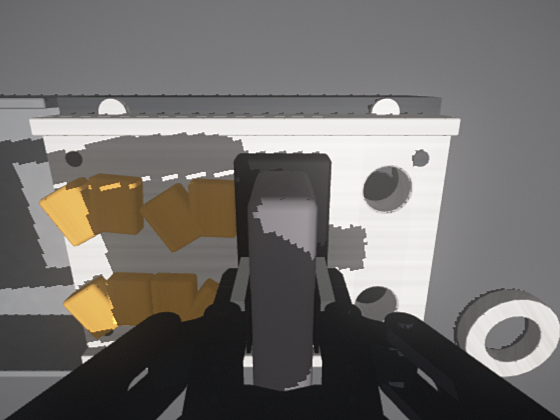

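```bash

python3 -m pendant '[[1,0,-0.008,0,0],[1,0,-0.008,0,0],[1,0,-0.008,0,0],[1,0,-0.008,0,0],[1,0,-0.008,0,0]]' 
python3 -c "
from h import *
to(657,-28,127,-12.4);snap('wrist','w7.png')"
```

```text
time: 10.02
position: [578.4, -9.7, 127.3]
ee_rot: [[0.214, 0.977, -0.0], [0.977, -0.214, 0.0], [-0.0, -0.0, -1.0]]
contact_force: [0.2, -1.0, -2.4]
gripper_width: 0.276
t 10.03 pos [578.4  -9.7 127.3] ang -12.35 tilt [-0.0005  0.0001] d_tool [-1.1 80.6  0.2] roll 0.05468508398098493 F [ 0.2 -1.  -2.4] w 0.276 J [ -8.  15. 104.   0.  61.   4.]
```

View pics/w7.png

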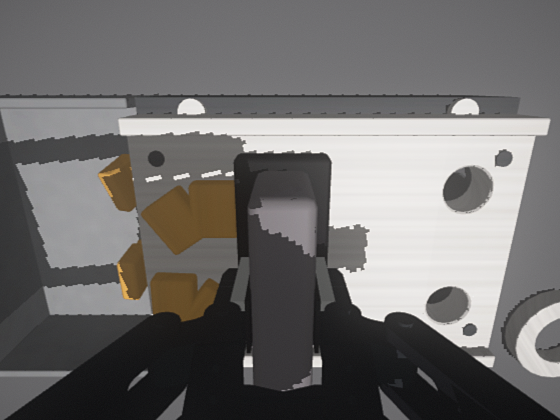

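```bash

python3 -m pendant '[[1,0,-0.008,0,0],[1,0,-0.008,0,0],[1,0,-0.008,0,0],[1,0,-0.008,0,0],[1,0,-0.008,0,0]]' 
python3 -m pendant '[[1,0,-0.008,0,0],[1,0,-0.008,0,0],[1,0,-0.007,0,0],[1,0,-0.003,0,0],[1,0,0,0,0]]' 
python3 -c "
from h import *
to(657,-28,127,-12.4);snap('wrist','w8.png');snap('scene','s8.png')"
```

```text
time: 10.7
position: [539.6, -1.2, 127.4]
ee_rot: [[0.214, 0.977, 0.0], [0.977, -0.214, -0.0], [0.0, 0.0, -1.0]]
contact_force: [0.2, -0.3, -3.0]
gripper_width: 0.27
time: 11.32
position: [514.6, 4.3, 127.3]
ee_rot: [[0.214, 0.977, 0.0], [0.977, -0.214, -0.0], [-0.0, 0.0, -1.0]]
contact_force: [0.3, 0.4, -2.3]
gripper_width: 0.275
t 11.32 pos [514.6   4.3 127.3] ang -12.35 tilt [ 0.0001 -0.0001] d_tool [ -1.1 146.    0.3] roll 0.05388461684700019 F [ 0.3  0.4 -2.3] w 0.275 J [ -7.   7. 113.  -0.  60.   5.]
```

View pics/w8.png

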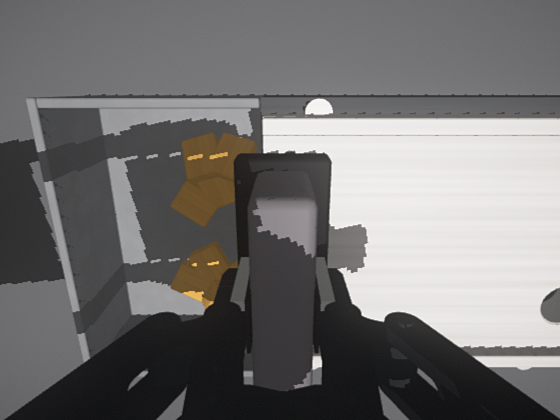

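View pics/s8.png

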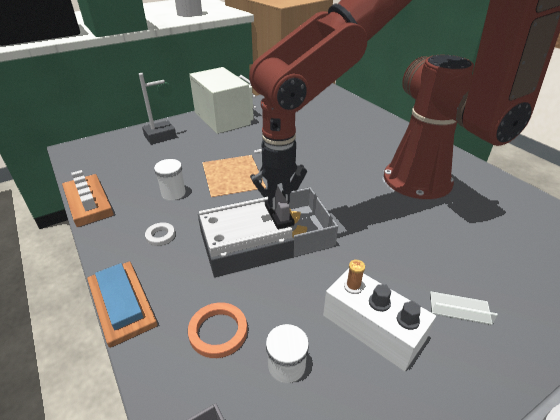

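```bash

python3 -m pendant '[[1,0,0.005,-0.02,0],[1,0,0.0,-0.03,0],[1,0,0.0,-0.03,0],[1,0,0,0,0]]' 
python3 -c "
from h import *
to(500,-318.8,190,-38);snap('wrist','w9.png')"
```

```text
time: 11.92
position: [522.3, 2.7, 210.4]
ee_rot: [[0.214, 0.977, 0.007], [0.977, -0.214, -0.001], [0.001, 0.007, -1.0]]
contact_force: [0.6, -0.3, -1.8]
gripper_width: 0.274
t 11.93 pos [522.3   2.7 210.4] ang -12.36 tilt [ 0.0074 -0.001 ] d_tool [-318.9   46.9   20.6] roll 25.643840453216484 F [ 0.6 -0.3 -1.8] w 0.274 J [ -7.   2. 109.  -0.  69.   5.]
```

View pics/w9.png

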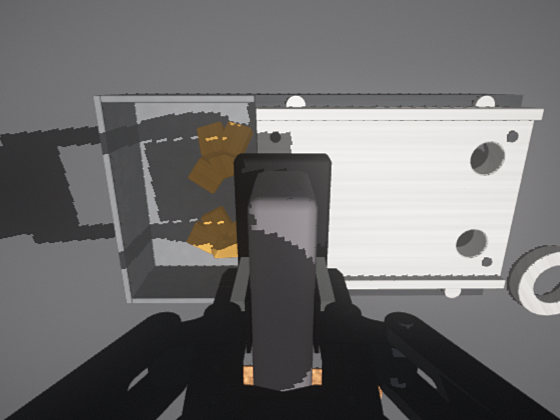

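```bash

python3 -m pendant '[[1,-0.04,0.0,0,0],[1,-0.06,0.005,0,0],[1,-0.06,0.005,0,0],[1,-0.06,0.005,0,0],[1,-0.06,0.005,0,0]]' >/dev/null
python3 -m pendant '[[1,-0.038,0.0,0,0],[1,0,0.0,0.04,0],[1,0,0.0,0.05,0],[1,0,0,0,0]]' 
python3 -c "
from h import *
to(482,-330,49,-12.4);snap('wrist','w10.png');g=snap('top','t10.png')
for u,v,z in [(0,0,0)]: pass"
```

```text
time: 13.1
position: [466.0, -307.8, 110.0]
ee_rot: [[0.214, 0.977, -0.012], [0.977, -0.214, 0.01], [0.008, -0.014, -1.0]]
contact_force: [-0.5, 0.7, -2.8]
gripper_width: 0.275
t 13.1 pos [ 466.  -307.8  110. ] ang -12.37 tilt [-0.0122  0.0104] d_tool [-18.7  21.2  60.5] roll 0.025445870691896744 F [-0.5  0.7 -2.8] w 0.275 J [-41.  14. 107.  -0.  60. -28.]
```

View pics/w10.png

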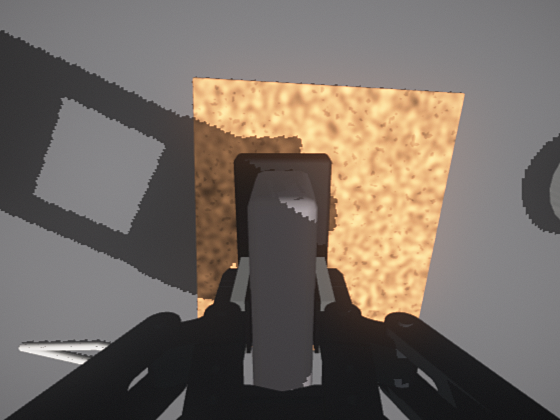

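View pics/t10.png

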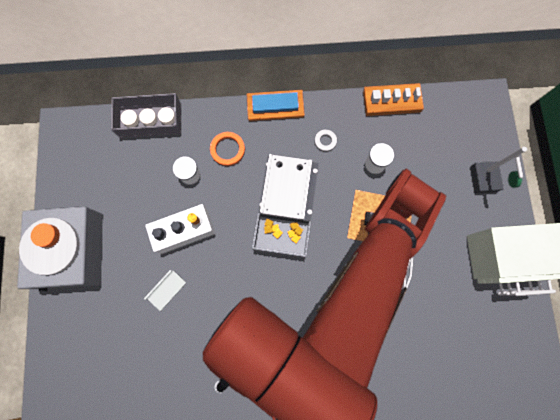

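```bash

python3 -m pendant '[[1,-0.018,0.02,0.01,0],[1,0,0,0.025,0],[1,0,0,0.015,0],[1,0,0,0,0],[1,0,0,0,0]]' 
python3 -c "
from h import *
to(482,-330,49,-12.4)"
```

```text
time: 13.82
position: [487.5, -334.0, 68.5]
ee_rot: [[0.214, 0.977, 0.001], [0.977, -0.214, -0.001], [-0.001, 0.002, -1.0]]
contact_force: [0.1, 0.4, -1.4]
gripper_width: 0.269
t 13.82 pos [ 487.5 -334.    68.5] ang -12.33 tilt [ 0.0014 -0.0013] d_tool [ 2.7 -6.2 19.5] roll 0.06875101073018186 F [ 0.1  0.4 -1.4] w 0.269 J [-41.  21. 104.  -0.  56. -29.]
```

```bash

python3 -m pendant '[[1,0,-0.005,0.012,0],[1,0,0,0.006,0],[1,0,0,0.0,0],[1,0,0,0,0]]' 
python3 -m pendant '[[1,0,0,0.0015,0],[1,0,0,0,0]]'
python3 -c "
from h import *
to(482,-330,49,-12.4)"
```

```text
time: 14.32
position: [481.7, -332.4, 49.0]
ee_rot: [[0.214, 0.977, -0.0], [0.977, -0.214, 0.0], [0.0, -0.0, -1.0]]
contact_force: [-0.7, 0.3, -2.9]
gripper_width: 0.272
time: 14.58
position: [481.9, -332.5, 48.9]
ee_rot: [[0.214, 0.977, -0.001], [0.977, -0.214, 0.001], [0.0, -0.001, -1.0]]
contact_force: [-2.8, 1.5, 4.6]
gripper_width: 0.27
t 14.57 pos [ 481.9 -332.5   48.9] ang -12.34 tilt [-0.0008  0.0006] d_tool [ 2.5 -0.4 -0.1] roll 0.05799323433134873 F [-2.8  1.5  4.6] w 0.27 J [-41.  22. 105.  -0.  53. -29.]
```

Contact (force sign flipped). Release and rise.

```bash

python3 -m pendant '[[0,0,0,0,0],[0,0,0,0,0],[0,0,0,0,0],[0,0,0,0,0],[0,0,0,0,0]]' 
python3 -m pendant '[[0,0,0,-0.03,0],[0,0,0,-0.05,0],[0,0,0,-0.06,0],[0,0,0,-0.06,0],[0,0,0,-0.04,0]]' 
python3 -c "
from h import *
to(560,-20,300,-12.4);snap('wrist','w11.png')"
```

```text
time: 15.2
position: [481.9, -332.6, 47.7]
ee_rot: [[0.214, 0.977, -0.0], [0.977, -0.214, 0.0], [0.0, -0.0, -1.0]]
contact_force: [0.2, 0.0, -0.8]
gripper_width: 1.003
time: 15.82
position: [482.7, -333.2, 291.8]
ee_rot: [[0.214, 0.977, 0.004], [0.977, -0.214, -0.003], [-0.002, 0.004, -1.0]]
contact_force: [0.3, -1.2, -0.3]
gripper_width: 1.003
t 15.82 pos [ 482.7 -333.2  291.8] ang -12.35 tilt [ 0.0036 -0.0032] d_tool [322.5   8.6  -8.9] roll 0.052703148926781296 F [ 0.3 -1.2 -0.3] w 1.003 J [-41.   6.  95.   0.  78. -29.]
```

View pics/w11.png

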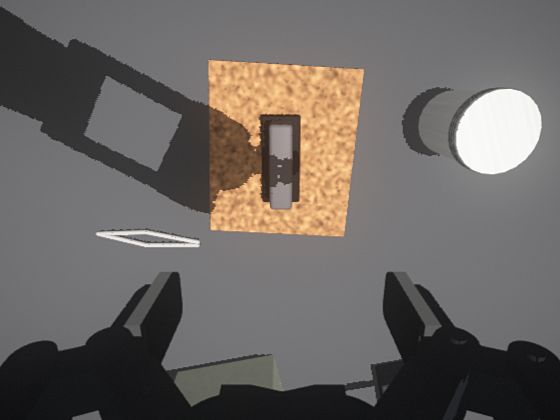

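```bash

python3 -m pendant '[[0,0.05,0.028,0,0],[0,0.06,0.02,0,0],[0,0.06,0.02,0,0],[0,0.06,0.02,0,0],[0,0.05,0.01,0,0]]' >/dev/null
python3 -m pendant '[[0,0,0,0.0,0],[0,0,0,0,0]]' 
python3 -c "
from h import *
to(660,-30,250,-12.4);snap('wrist','w12.png')"
```

```text
time: 16.75
position: [636.1, -82.0, 287.2]
ee_rot: [[0.213, 0.977, -0.001], [0.977, -0.213, -0.001], [-0.001, -0.001, -1.0]]
contact_force: [-0.1, -0.0, 0.0]
gripper_width: 1.001
t 16.75 pos [636.1 -82.  287.2] ang -12.31 tilt [-0.001  -0.0006] d_tool [55.9 12.3 37.2] roll 0.0901542236455839 F [-0.1 -0.   0. ] w 1.001 J [-14.  13.  88.  -0.  79.  -1.]
```

View pics/w12.png

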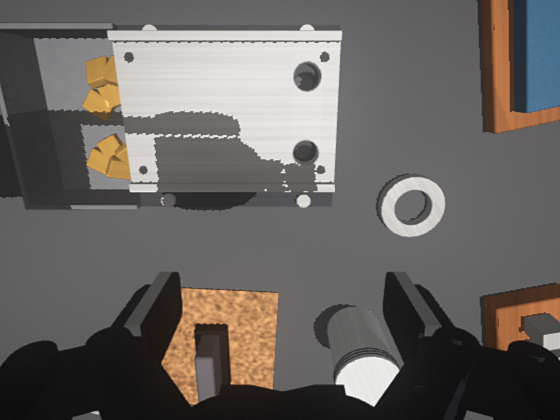

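```bash

python3 -m pendant '[[0,0.04,0,0.02,0],[0,0.025,0,0.04,0],[0,0,0,0.0,0],[0,0,0,0,0]]' >/dev/null
python3 -c "
from h import *
to(660,-30,250,-12.4);g=snap('wrist','w13.png')
a=g['img'];cv2.imwrite('pics/w13z.png',cv2.resize(a[60:300,220:420],None,fx=2.4,fy=2.4,interpolation=cv2.INTER_CUBIC))
import pickle;pickle.dump(g,open('w13.pkl','wb'))"
```

```text
t 17.3 pos [650.4 -20.2 228.6] ang -12.44 tilt [ 0.0007 -0.001 ] d_tool [ -7.5  11.5 -21.3] roll -0.03679338230054441 F [ 0.2 -0.2  0. ] w 1.001 J [-8. 16. 90. -0. 74.  5.]
```

View pics/w13.png

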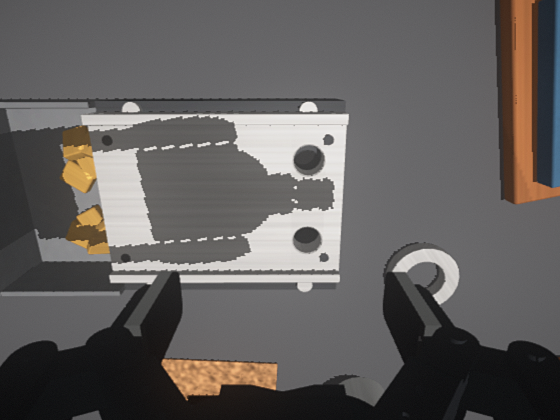

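View pics/w13z.png

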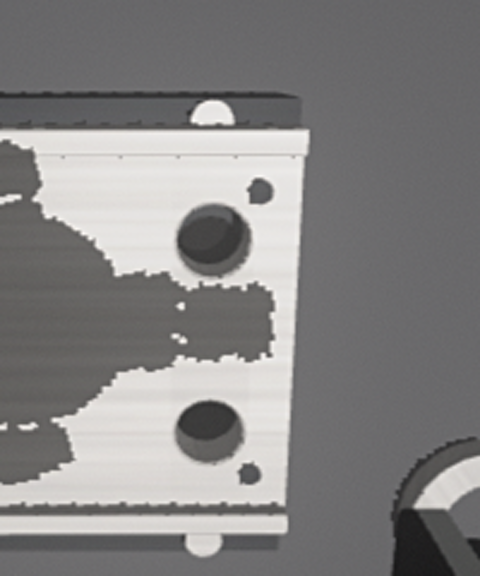

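```bash
python3 - <<'E'
from h import *; import pickle
g=pickle.load(open('w13.pkl','rb')); im=g['img']; gr=cv2.cvtColor(im,cv2.COLOR_BGR2GRAY)
H=[]
for (u,v) in [(308,160),(307,239)]:
    r=gr[v-22:v+22,u-22:u+22]; m=(r<165).astype(np.uint8)
    cs,_=cv2.findContours(m,cv2.RETR_LIST,cv2.CHAIN_APPROX_NONE)
    c=max([c for c in cs if cv2.pointPolygonTest(c,(22,22),False)>=0],key=cv2.contourArea)
    e=cv2.fitEllipse(c); p=(e[0][0]+u-22,e[0][1]+v-22); H.append(ray(g,*p,80)[:2]); print(p,e[1],H[-1])
H=np.array(H); m=H.mean(0); y=(H[0]-H[1]); print(np.linalg.norm(y)); y/=np.linalg.norm(y); x=np.array([y[1],-y[0]]); print('yaw',np.degrees(np.arctan2(x[1],x[0])),m)
for col in (160,200,240,280): print(col,gr[94:126,col].tolist(), gr[268:300,col].tolist())
pickle.dump((m,x,y,H),open('fix.pkl','wb'))
E
```

```text
(308.6755676269531, 159.77843856811523) (29.987577438354492, 30.647396087646484) [674.4001967   2.7386643]
(306.8608169555664, 239.46746826171875) (25.71268081665039, 28.333572387695312) [659.84850684 -63.58798254]
67.90416598693649
yaw -12.37431372883297 [667.12435177 -30.42465912]
160 [105, 104, 105, 106, 90, 47, 40, 78, 81, 83, 82, 81, 79, 80, 84, 85, 87, 59, 73, 84, 160, 211, 218, 216, 165, 150, 108, 93, 94, 97, 92, 87] [209, 213, 169, 101, 80, 81, 82, 82, 82, 82, 83, 81, 82, 81, 80, 81, 81, 80, 81, 80, 84, 77, 71, 60, 43, 34, 32, 33, 34, 31, 33, 31]
200 [105, 104, 107, 106, 61, 37, 40, 82, 85, 85, 85, 86, 85, 86, 84, 84, 86, 86, 80, 114, 172, 222, 231, 199, 118, 94, 96, 96, 97, 98, 92, 88] [211, 213, 190, 108, 88, 85, 112, 191, 212, 212, 209, 211, 216, 219, 182, 102, 79, 81, 82, 81, 84, 92, 106, 107, 108, 106, 106, 107, 106, 107, 106, 105]
240 [105, 107, 109, 109, 65, 44, 53, 86, 87, 90, 89, 90, 91, 93, 93, 91, 92, 72, 79, 94, 180, 226, 227, 227, 225, 225, 223, 223, 225, 227, 207, 219] [217, 214, 138, 92, 89, 90, 120, 198, 214, 214, 213, 212, 218, 220, 154, 93, 83, 84, 84, 85, 87, 95, 109, 110, 108, 108, 107, 110, 108, 107, 109, 108]
280 [109, 108, 111, 111, 82, 53, 59, 90, 95, 94, 96, 94, 95, 96, 97, 95, 98, 95, 87, 95, 185, 231, 231, 230, 228, 226, 225, 225, 226, 227, 201, 224] [219, 196, 117, 91, 90, 91, 146, 206, 219, 216, 214, 213, 215, 217, 151, 92, 89, 88, 89, 89, 88, 96, 110, 111, 111, 111, 111, 110, 109, 111, 109, 108]
```

```bash
python3 - <<'E'
from h import *; import pickle
g=pickle.load(open('w13.pkl','rb')); m,x,y,H=pickle.load(open('fix.pkl','rb'))
for c in (200,240,280):
    a=(ray(g,c,100.5,60)[:2]-m)@y; a0=(ray(g,c,97.8,0)[:2]-m)@y; b=(ray(g,c,289.3,60)[:2]-m)@y
    p=(ray(g,c,113.6,88)[:2]-m)@y; q=(ray(g,c,282.2,88)[:2]-m)@y
    print(c,'block',a,a0,b,'mid',(a+b)/2,a-b,'plate',p,q,(p+q)/2,p-q)
print(g['origin'])
E
```

```text
200 block 77.88518275635265 78.4135291721879 -94.40729283904513 mid -8.26105504134624 172.29247559539778 plate 69.63468944420032 -70.0643809016328 -0.21484572871624152 139.69907034583312
240 block 77.84870832696073 78.36947812927858 -94.43441072290969 mid -8.292851197974478 172.28311904987044 plate 69.60207051897126 -70.08938258588057 -0.24365603345465559 139.69145310485183
280 block 77.81223971821649 78.32543409986229 -94.46152344302543 mid -8.32464186240447 172.2737631612419 plate 69.56945685827745 -70.11437954368947 -0.2724613427060092 139.68383640196691
[665.86020008  59.34558584 352.55459984]
```

```bash

python3 -m pendant '[[0,0,0,-0.03,-10],[0,0,0,-0.03,-10],[0,0,0,0,-9]]' >/dev/null
python3 -c "
from h import *
to(488,310,270,16.5)"
```

```text
t 17.73 pos [653.2 -20.5 295. ] ang 16.85 tilt [ 0.0115 -0.002 ] d_tool [364.3 -62.6  22.4] roll 0.3473579244990219 F [-0.8 -0.6 -0.4] w 1.002 J [ -8.  14.  86.  -0.  80. -25.]
```

```bash

python3 -m pendant '[[0,0.06,-0.01,0,0.3],[0,0.06,-0.01,0,0],[0,0.06,-0.01,0,0],[0,0.06,-0.01,0,0],[0,0.06,-0.01,0,0]]' >/dev/null
python3 -m pendant '[[0,0.05,-0.01,0.01,0],[0,0.015,-0.003,0.01,0],[0,0,0,0,0],[0,0,0,0,0]]' >/dev/null
python3 -c "
from h import *
to(488,310,270,16.5)
import pickle
g=snap('wrist','w14.png');pickle.dump(g,open('w14.pkl','wb'))"
```

```text
t 18.85 pos [488.2 312.6 268.7] ang 16.24 tilt [ 0.0017 -0.0002] d_tool [-2.4 -0.9 -1.3] roll -0.258158744970018 F [-0.1  0.6 -0. ] w 0.997 J [26.  6. 98. -0. 76.  9.]
```

View pics/w14.png

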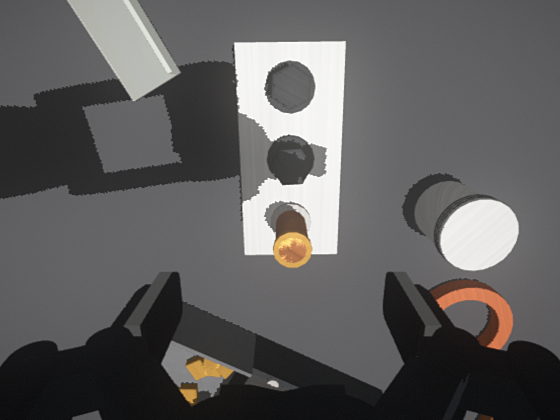

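```bash
python3 - <<'E'
from h import *; import pickle
g=pickle.load(open('w14.pkl','rb'))
P=np.array([ray(g,u,v,80)[:2] for u,v in [(235,42),(346,41.5),(338,255),(244,255)]]); c=P.mean(0)
d=(P[0]+P[1]-P[2]-P[3])/2; L=np.linalg.norm(d); print('rack',c,L,np.linalg.norm(P[1]-P[0]),np.degrees(np.arctan2(d[1],d[0]))); d/=L
print('holes',c-60*d,c,c+60*d)
print('drift cap',ray(g,292,249,144)[:2])
print('flange b far',ray(g,290,87,87)[:2], 'mid',ray(g,290.5,160,87)[:2])
hsv=cv2.cvtColor(g['img'],cv2.COLOR_BGR2HSV); m=cv2.inRange(hsv,(12,120,60),(35,255,255)); m[:225]=0;m[275:]=0
cs,_=cv2.findContours(m,cv2.RETR_EXTERNAL,cv2.CHAIN_APPROX_NONE); k=max(cs,key=cv2.contourArea); print(cv2.minEnclosingCircle(k), cv2.fitEllipse(k))
q=cv2.fitEllipse(k)[0]; print(ray(g,*q,144)[:2])
E
```

```text
rack [487.71594368 335.45905441] 191.19905851002406 90.013514765555 106.81274051367608
holes [505.07062347 278.02374219] [487.71594368 335.45905441] [470.3612639  392.89436663]
drift cap [503.99313956 279.14141076]
flange b far [469.50572274 393.44942776] mid [487.31879299 335.3706487 ]
((292.0, 249.5), 19.137758255004883) ((291.9745178222656, 249.14361572265625), (34.64950942993164, 37.59233474731445), 87.0457763671875)
[504.0094329  279.01858204]
```

```bash
python3 -c "
from h import *
to(504.4,278.7,200,16.8)"

```

```text
t 18.9 pos [488.3 312.5 268.7] ang 16.22 tilt [ 0.0017 -0.    ] d_tool [-37.    5.9  68.8] roll -0.5821376296563585 F [-0.1 -0.2 -0.4] w 1.003 J [26.  6. 98. -0. 76. 10.]
```

```bash

python3 -m pendant '[[0,-0.037,0.006,0.02,-0.5],[0,0,0,0.05,0],[0,0,0,0,0],[0,0,0,0,0]]' >/dev/null
python3 -c "
from h import *
to(504.4,278.7,119,16.8)"

```

```text
t 19.4 pos [504.1 279.8 199.3] ang 16.79 tilt [0.0016 0.0006] d_tool [-1.2 -0.2 80.3] roll -0.005705296631987267 F [0.4 0.  0.1] w 1.001 J [ 22.   9. 102.  -0.  69.   5.]
```

```bash

python3 -m pendant '[[0,-0.001,0,0.04,0],[0,0,0,0.035,0],[0,0,0,0.005,0],[0,0,0,0,0]]' >/dev/null
python3 -c "
from h import *
to(504.4,278.7,119,16.8)"
python3 -m pendant '[[1,0,0,0,0],[1,0,0,0,0],[1,0,0,0,0],[1,0,0,0,0],[1,0,0,0,0]]'
python3 -c "
from h import *
to(504.4,278.7,119,16.8)"

```

```text
t 19.9 pos [504.7 279.9 119.9] ang 16.87 tilt [0.003  0.0012] d_tool [-1.1 -0.6  0.9] roll 0.06824146386512098 F [ 0.5 -0.8  0.5] w 1.001 J [ 22.  15. 105.  -0.  60.   5.]
time: 20.52
position: [504.3, 279.5, 118.9]
ee_rot: [[-0.29, 0.957, 0.002], [0.957, 0.29, 0.001], [0.0, 0.003, -1.0]]
contact_force: [0.9, 0.6, 3.7]
gripper_width: 0.32
t 20.52 pos [504.3 279.5 118.9] ang 16.85 tilt [0.0024 0.0009] d_tool [-0.8 -0.2 -0.1] roll 0.05063981186526689 F [0.9 0.6 3.7] w 0.32 J [ 22.  15. 105.  -0.  60.   5.]
```

```bash

python3 -m pendant '[[1,0,0,-0.03,0],[1,0,0,-0.05,0],[1,0,0,-0.05,10],[1,0,0,0,10],[1,0,0,0,9.2]]'
python3 -c "
from h import *
to(673.5,-1.2,245,-12.4)"

```

```text
time: 21.15
position: [502.2, 278.7, 246.8]
ee_rot: [[0.219, 0.976, -0.002], [0.976, -0.219, -0.001], [-0.001, -0.002, -1.0]]
contact_force: [-0.2, -0.4, -4.4]
gripper_width: 0.313
t 21.15 pos [502.2 278.7 246.8] ang -12.66 tilt [-0.0025 -0.001 ] d_tool [-235.6  228.5    1.7] roll -0.25898916324172205 F [-0.2 -0.4 -4.4] w 0.313 J [ 22.   7. 100.   0.  74.  35.]
```

```bash

python3 -m pendant '[[1,-0.04,0.04,0,-0.25],[1,-0.043,0.042,0,0],[1,-0.043,0.042,0,0],[1,-0.043,0.042,0,0],[1,-0.043,0.042,0,0]]' >/dev/null
python3 -m pendant '[[1,-0.024,0.021,0,0],[1,0,0,0,0],[1,0,0,0.01,0],[1,0,0,0,0]]'
python3 -c "
from h import *
to(673.5,-1.2,245,-12.4); snap('wrist','w15.png')
g=snap('scene','s15.png')
cv2.imwrite('pics/s15z.png',cv2.resize(g['img'][110:290,180:360],None,fx=3.2,fy=3.2))"

```

```text
time: 22.28
position: [675.4, 1.7, 234.9]
ee_rot: [[0.208, 0.978, -0.006], [0.978, -0.208, 0.001], [-0.0, -0.006, -1.0]]
contact_force: [-0.6, -0.6, -3.5]
gripper_width: 0.31
t 22.27 pos [675.4   1.7 234.9] ang -12.02 tilt [-0.0055  0.0009] d_tool [ -3.2  -1.3 -10.1] roll 0.3846313211961956 F [-0.6 -0.6 -3.5] w 0.31 J [-6. 19. 86.  0. 75.  6.]
```

View pics/w15.png

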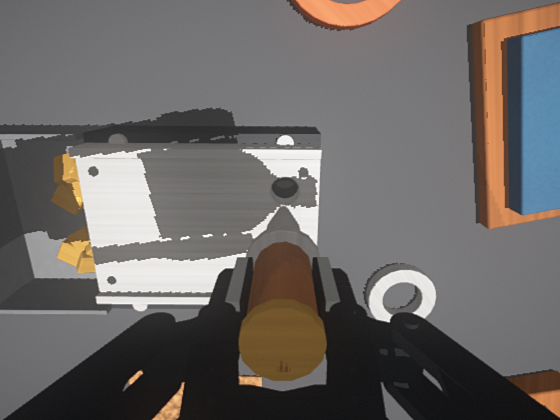

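View pics/s15z.png

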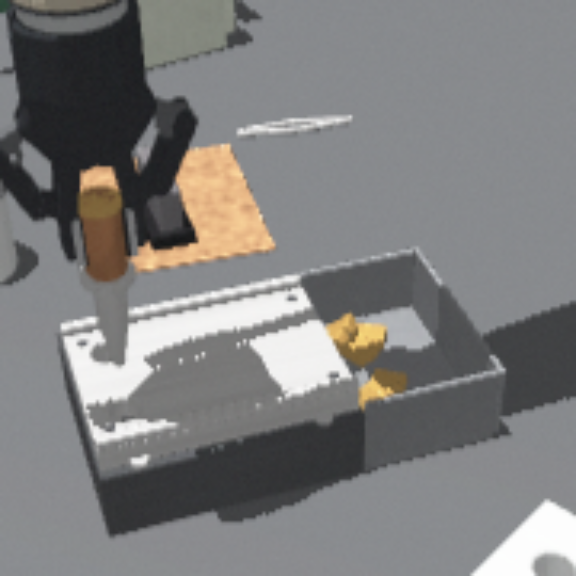

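```bash

python3 -m pendant '[[1,-0.003,-0.001,0.01,0.4],[1,0,0,0,0],[1,0,0,0,0],[1,0,0,0,0]]' >/dev/null
python3 -c "
from h import *
to(673.5,-1.2,200,-12.4); g=snap('wrist','w16.png')
cv2.imwrite('pics/w16z.png',cv2.resize(g['img'][140:260,220:360],None,fx=4,fy=4))
print(ray(g,285,207,arm.state()['position'][2]-114))"

```

```text
t 22.88 pos [676.1  -2.5 228.2] ang -12.5 tilt [ 0.0008 -0.0001] d_tool [ 0.7 -2.9 28.2] roll -0.10011032250159246 F [ 0.1  0.2 -3.7] w 0.311 J [-6. 19. 86.  0. 74.  6.]
[675.97077168  -1.98893725 114.23527658]
```

View pics/w16z.png

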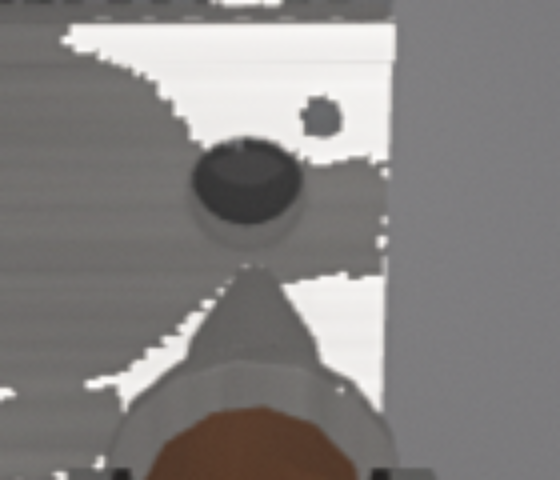

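```bash

python3 -c "
from h import *
g=snap('wrist','w16b.png'); s=arm.state(); R=np.array(s['ee_rot']);p=s['position']
print(p,ray(g,281.8,188.3,80))
for h in (110,114,118): print(h,R.T@(ray(g,283.7,206,h)-p))
# collar: edges at z=p-39+6
cv2.imwrite('pics/w16y.png',cv2.resize(g['img'][190:400,200:380],None,fx=2.8,fy=2.8))
for v in (200,230,260): pass
top=p[2]-39+64; print('cap expected', proj(g,[p[0],p[1],top]), 'tip',proj(g,[p[0],p[1],p[2]-114]),'collar c',proj(g,[p[0],p[1],p[2]-33]))
"

```

```text
[676.11747626  -2.50926972 228.17765291] [674.59037244   2.6248427   80.        ]
110 [ -0.24433859  -1.24467862 118.17684466]
114 [  1.09604614  -1.25641015 114.17695201]
118 [  2.43643087  -1.26814167 110.17705936]
cap expected (np.float64(288.47917837861587), np.float64(339.46883245696415)) tip (np.float64(285.35452608942893), np.float64(207.5484791374962)) collar c (np.float64(286.6007631100669), np.float64(260.16362247721815))
```

View pics/w16y.png

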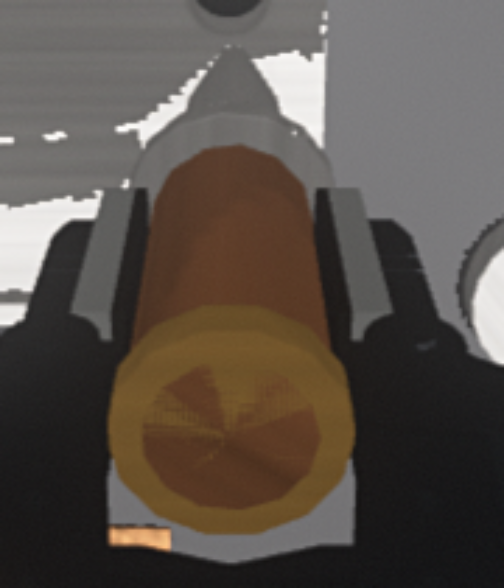

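```bash

python3 -m pendant '[[1,0.0033,-0.0015,0.01,0],[1,0,0,0.015,0],[1,0,0,0,0],[1,0,0,0,0]]' >/dev/null
python3 -c "
from h import *
to(673.5,-1.2,200,-12.4); g=snap('wrist','w17.png')
cv2.imwrite('pics/w17z.png',cv2.resize(g['img'][140:260,220:360],None,fx=4,fy=4))
g=snap('scene','s17.png')
cv2.imwrite('pics/s17z.png',cv2.resize(g['img'][160:290,180:320],None,fx=4,fy=4))"

```

```text
t 23.48 pos [674.9   1.1 202.1] ang -12.5 tilt [-0.0009  0.    ] d_tool [-2.5 -0.9  2.2] roll -0.09946377289531938 F [ 0.6  0.5 -3.3] w 0.308 J [-6. 21. 87. -0. 72.  7.]
```

View pics/w17z.png

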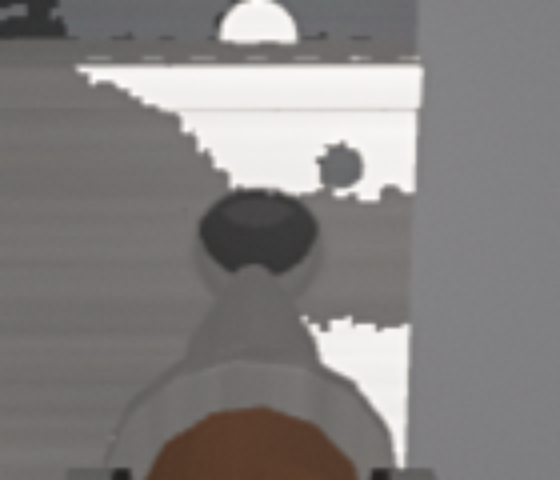

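View pics/s17z.png

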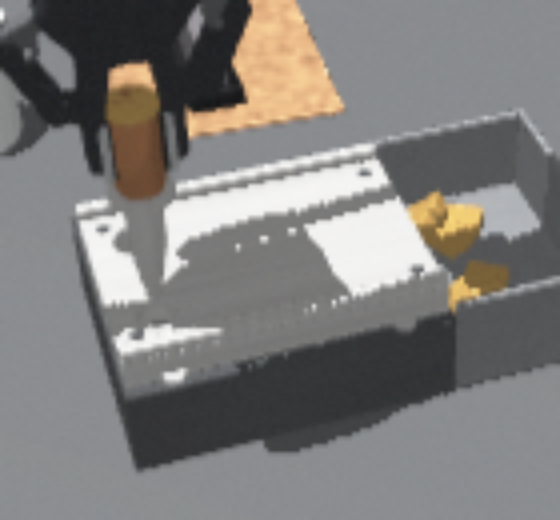

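```bash

python3 -m pendant '[[1,0,0.0005,0.008,0],[1,0,0,0.008,0],[1,0,0,0.004,0],[1,0,0,0,0]]'
python3 -m pendant '[[1,0,0,0.005,0],[1,0,0,0.005,0],[1,0,0,0,0]]'
python3 -c "
from h import *
to(673.5,-1.2,200,-12.4); g=snap('wrist','w18.png')
cv2.imwrite('pics/w18z.png',cv2.resize(g['img'][140:260,220:360],None,fx=4,fy=4))"

```

```text
time: 24.08
position: [675.0, 1.0, 181.8]
ee_rot: [[0.216, 0.976, -0.002], [0.976, -0.216, 0.0], [-0.0, -0.002, -1.0]]
contact_force: [-0.5, 1.0, -3.2]
gripper_width: 0.309
time: 24.45
position: [675.1, 1.0, 171.9]
ee_rot: [[0.216, 0.976, -0.002], [0.976, -0.216, 0.0], [-0.0, -0.002, -1.0]]
contact_force: [0.5, 0.1, -4.8]
gripper_width: 0.314
t 24.45 pos [675.1   1.  171.9] ang -12.5 tilt [-0.0015  0.0002] d_tool [ -2.5  -1.1 -28.1] roll -0.09796195811924235 F [ 0.5  0.1 -4.8] w 0.314 J [-6. 22. 89.  0. 69.  7.]
```

View pics/w18z.png

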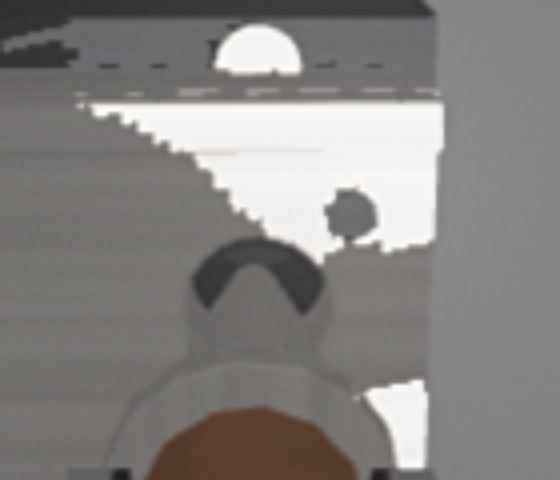

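```bash

python3 -m pendant '[[1,-0.0005,0,0.004,0],[1,-0.0005,0,0.004,0],[1,-0.0005,0,0.004,0],[1,0,0,0,0]]'
python3 -m pendant '[[1,-0.0005,0,0.003,0],[1,-0.0005,0,0.003,0],[1,-0.0005,0,0.003,0],[1,0,0,0,0]]'

```

```text
time: 25.0
position: [675.8, 0.6, 160.8]
ee_rot: [[0.217, 0.976, 0.002], [0.976, -0.217, 0.002], [0.002, 0.001, -1.0]]
contact_force: [1.7, 4.2, -3.6]
gripper_width: 0.312
time: 25.5
position: [675.6, -0.4, 152.5]
ee_rot: [[0.216, 0.976, 0.002], [0.976, -0.216, 0.003], [0.003, 0.001, -1.0]]
contact_force: [1.8, 6.4, -0.3]
gripper_width: 0.313
```

```bash

python3 -m pendant '[[1,-0.0005,0,0.003,0],[1,-0.0005,0,0.003,0],[1,-0.0005,0,0.003,0],[1,0,0,0,0]]'
python3 -m pendant '[[1,-0.0005,0,0.003,0],[1,-0.0005,0,0.003,0],[1,0,0,0.003,0],[1,0,0,0,0]]'
python3 -c "
from h import *
to(673.5,-1.2,119,-12.4); g=snap('wrist','w19.png')"

```

```text
time: 26.0
position: [675.3, -2.0, 143.3]
ee_rot: [[0.216, 0.976, 0.002], [0.976, -0.216, 0.002], [0.003, 0.001, -1.0]]
contact_force: [2.0, 5.2, -1.0]
gripper_width: 0.318
time: 26.5
position: [675.2, -3.0, 134.3]
ee_rot: [[0.216, 0.976, 0.002], [0.976, -0.216, 0.002], [0.003, 0.001, -1.0]]
contact_force: [1.6, 5.2, -2.9]
gripper_width: 0.307
t 26.5 pos [675.2  -3.  134.3] ang -12.5 tilt [0.002  0.0022] d_tool [ 1.4 -2.1 15.3] roll -0.09899693846983837 F [ 1.6  5.2 -2.9] w 0.307 J [-6. 25. 90.  0. 65.  6.]
```

View pics/w19.png

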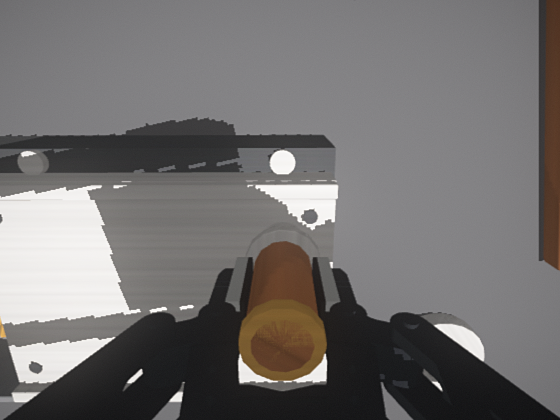

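```bash

python3 -m pendant '[[1,0,0,0.003,0],[1,0,0,0.003,0],[1,0,0,0.003,0],[1,0,0,0,0]]'
python3 -m pendant '[[1,0,0,0.003,0],[1,0,0,0.002,0],[1,0,0,0.0,0],[1,0,0,0,0]]'
python3 -c "
from h import *
to(673.5,-1.2,119,-12.4); g=snap('wrist','w20.png');g=snap('scene','s20.png')
cv2.imwrite('pics/s20z.png',cv2.resize(g['img'][160:290,180:320],None,fx=4,fy=4))"

```

```text
time: 27.05
position: [675.2, -3.1, 125.4]
ee_rot: [[0.216, 0.976, 0.002], [0.976, -0.216, 0.002], [0.002, 0.002, -1.0]]
contact_force: [1.8, 5.2, -0.8]
gripper_width: 0.311
time: 27.55
position: [675.3, -3.1, 120.5]
ee_rot: [[0.216, 0.976, 0.002], [0.976, -0.216, 0.002], [0.002, 0.002, -1.0]]
contact_force: [1.7, 5.0, -0.7]
gripper_width: 0.311
t 27.55 pos [675.3  -3.1 120.5] ang -12.49 tilt [0.0021 0.002 ] d_tool [ 1.5 -2.1  1.5] roll -0.09412668660203849 F [ 1.7  5.  -0.7] w 0.311 J [-6. 26. 90.  0. 64.  6.]
```

View pics/s20z.png

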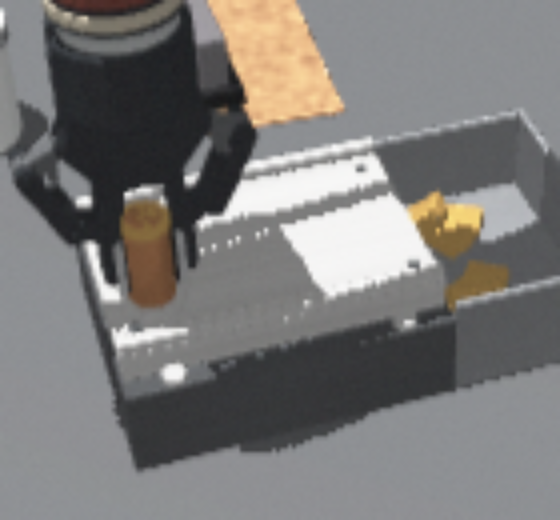

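```bash

python3 -m pendant '[[1,0,0,0.002,0],[1,0,0,0,0],[1,0,0,0,0]]'
python3 -m pendant '[[1,0,0,-0.015,0],[1,0,0,-0.03,0],[1,0,0,-0.04,0],[1,0,0,-0.04,0],[1,0,0,0,0]]'
python3 -c "
from h import *
to(504.3,279.5,245,16.85)
import pickle
g=snap('wrist','w21.png');pickle.dump(g,open('w21.pkl','wb'))"

```

```text
time: 28.02
position: [675.4, -3.1, 119.1]
ee_rot: [[0.216, 0.976, 0.002], [0.976, -0.216, 0.002], [0.002, 0.002, -1.0]]
contact_force: [1.7, 5.2, 0.6]
gripper_width: 0.314
time: 28.65
position: [677.0, -5.8, 247.6]
ee_rot: [[0.217, 0.976, 0.009], [0.976, -0.217, -0.003], [-0.001, 0.009, -1.0]]
contact_force: [-0.0, -0.1, -3.5]
gripper_width: 0.312
t 28.65 pos [677.   -5.8 247.6] ang -12.51 tilt [ 0.0089 -0.0033] d_tool [ 2.411e+02 -2.304e+02  2.000e-01] roll -29.35922224018873 F [-0.  -0.1 -3.5] w 0.312 J [-6. 18. 85. -0. 76.  6.]
```

View pics/w21.png

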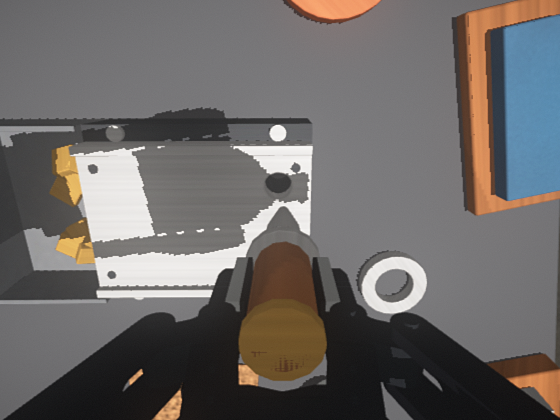

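```bash

python3 - <<'E'
from h import *; import pickle
g=pickle.load(open('w21.pkl','rb')); m,x,y,H=pickle.load(open('fix.pkl','rb'))
gr=cv2.cvtColor(g['img'],cv2.COLOR_BGR2GRAY)
for c in (40,60,160,260,300): print(c,gr[112:158,c].tolist())
cv2.imwrite('pics/w21z.png',cv2.resize(g['img'][110:215,200:330],None,fx=5,fy=5))
E
```

```text
40 [115, 115, 115, 114, 116, 115, 86, 64, 63, 64, 64, 62, 58, 64, 136, 155, 152, 152, 156, 140, 83, 66, 70, 70, 70, 70, 71, 70, 70, 71, 70, 71, 69, 71, 72, 72, 71, 70, 70, 72, 71, 70, 71, 70, 69, 72]
60 [116, 115, 117, 117, 117, 119, 118, 76, 62, 65, 65, 64, 60, 67, 141, 153, 151, 152, 155, 121, 78, 70, 72, 73, 73, 73, 74, 73, 73, 73, 74, 74, 75, 71, 69, 107, 158, 162, 161, 162, 161, 161, 162, 162, 162, 162]
160 [123, 68, 56, 57, 58, 58, 53, 45, 46, 46, 45, 47, 49, 49, 51, 50, 49, 49, 51, 51, 52, 51, 52, 51, 52, 51, 51, 49, 49, 81, 95, 95, 93, 104, 199, 221, 136, 105, 108, 110, 113, 112, 113, 109, 108, 108]
260 [123, 123, 123, 123, 127, 127, 66, 50, 52, 51, 52, 61, 101, 102, 102, 102, 103, 104, 105, 103, 104, 102, 103, 105, 107, 103, 106, 105, 105, 104, 103, 101, 98, 111, 227, 245, 244, 241, 239, 238, 237, 238, 236, 204, 232, 235]
300 [123, 124, 123, 124, 127, 128, 68, 53, 52, 54, 54, 76, 102, 104, 104, 105, 104, 102, 105, 103, 105, 104, 104, 104, 106, 103, 106, 106, 85, 99, 105, 103, 103, 127, 241, 247, 244, 242, 240, 239, 238, 236, 231, 220, 236, 240]
```

View pics/w21z.png

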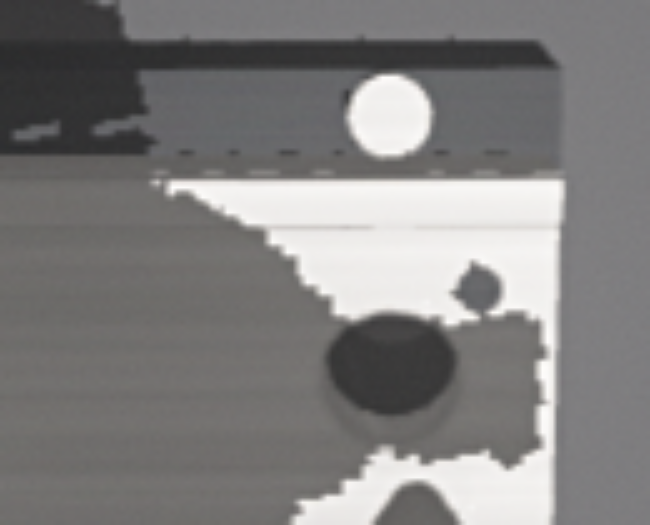

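```bash

python3 - <<'E'
from h import *; import pickle
g=pickle.load(open('w21.pkl','rb')); m,x,y,H=pickle.load(open('fix.pkl','rb'))
for c in (260,300):
    a=(ray(g,c,123.4,60)[:2]-m)@y; p=(ray(g,c,145.5,88)[:2]-m)@y; print(a,p,'shift',16-(a-p))
p=ray(g,200+391/5,110+378/5,80)[:2]; print('hole1',p,(p-m)@y-34,(p-m)@x)
E
```

```text
77.91527795495729 63.18276630559782 shift 1.2674883506405337
77.80553886020745 63.0656713306941 shift 1.2601324704866528
hole1 [673.15598761  -3.49407051] -6.402486549346705 0.12035501500023839
```

```bash

python3 -m pendant '[[1,0.03,-0.03,-0.005,0],[1,0.043,-0.042,-0.005,0],[1,0.043,-0.042,0,0],[1,0.043,-0.042,0,0],[1,0.043,-0.042,0,0]]' >/dev/null
python3 -m pendant '[[1,0.039,-0.032,0,0],[1,0,0,0,-10],[1,0,0,0,-10],[1,0,0,0.0,-9.4],[1,0,0,0,0]]'
python3 -c "
from h import *
to(504.3,279.5,205,16.85)
"

```

```text
time: 29.95
position: [500.4, 279.6, 249.3]
ee_rot: [[-0.289, 0.957, -0.005], [0.957, 0.289, -0.003], [-0.002, -0.006, -1.0]]
contact_force: [0.6, -0.0, -3.9]
gripper_width: 0.309
t 29.95 pos [500.4 279.6 249.3] ang 16.79 tilt [-0.0052 -0.0032] d_tool [-1.1  3.9 44.3] roll -0.055027437301589543 F [ 0.6 -0.  -3.9] w 0.309 J [22.  6. 99. -0. 75.  5.]
```

```bash

python3 -m pendant '[[1,-0.001,0.001,0.02,0],[1,0,0,0.018,0],[1,0,0,0,0],[1,0,0,0,0]]' >/dev/null
python3 -c "
from h import *
to(504.3,279.5,205,16.85)
g=snap('wrist','w22.png');g=snap('scene','s22.png')
cv2.imwrite('pics/s22z.png',cv2.resize(g['img'][210:370,300:450],None,fx=3.6,fy=3.6))
"

```

```text
t 30.45 pos [503.2 279.9 214.4] ang 16.88 tilt [-0.0005 -0.0003] d_tool [-0.7  0.9  9.4] roll 0.02805036898470803 F [ 0.5  0.2 -2.5] w 0.315 J [ 22.   8. 101.  -0.  71.   5.]
```

View pics/w22.png

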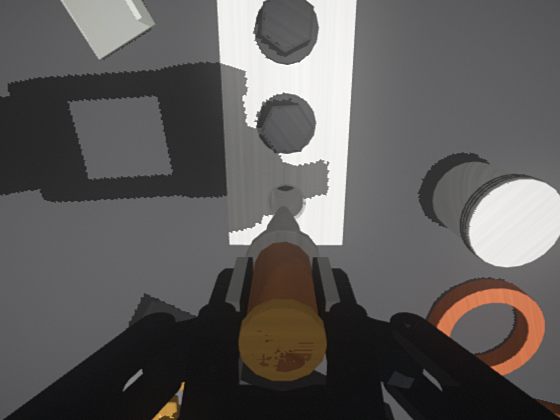

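View pics/s22z.png

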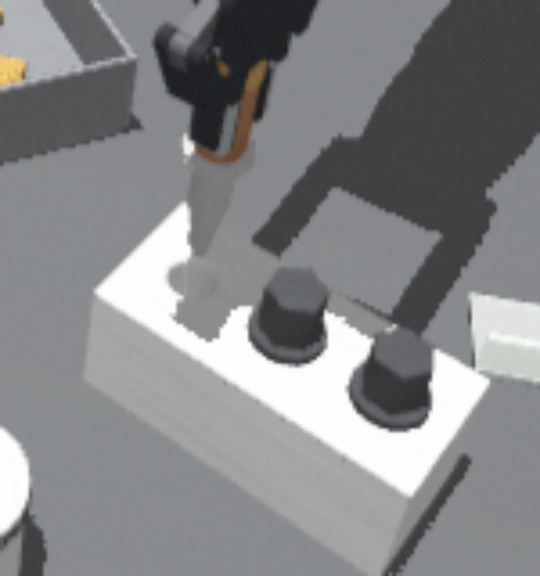

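```bash

python3 -m pendant '[[1,-0.0005,0.001,0.015,0],[1,0,0,0.02,0],[1,0,0,0.02,0],[1,0,0,0,0]]'
python3 -m pendant '[[1,0,0,0.02,0],[1,0,0,0.012,0],[1,0,0,0,0],[1,0,0,0,0]]'
python3 -c "
from h import *
to(504.3,279.5,119,16.85)
"

```

```text
time: 31.05
position: [502.9, 279.1, 156.6]
ee_rot: [[-0.291, 0.957, -0.004], [0.957, 0.291, -0.002], [-0.0, -0.004, -1.0]]
contact_force: [-0.8, 0.6, -3.7]
gripper_width: 0.314
time: 31.55
position: [504.3, 279.8, 127.9]
ee_rot: [[-0.291, 0.957, -0.0], [0.957, 0.291, -0.0], [-0.0, -0.0, -1.0]]
contact_force: [0.4, 0.2, -4.3]
gripper_width: 0.312
t 31.55 pos [504.3 279.8 127.9] ang 16.9 tilt [-0.0004 -0.0002] d_tool [-0.3 -0.1  8.9] roll 0.05144010238743135 F [ 0.4  0.2 -4.3] w 0.312 J [ 22.  14. 104.   0.  61.   5.]
```

```bash

python3 -m pendant '[[1,0,0,0.006,0],[1,0,0,0.002,0],[1,0,0,0,0],[1,0,0,0,0]]'
python3 -m pendant '[[1,0,0,0.001,0],[1,0,0,0,0],[1,0,0,0,0]]'

```

```text
time: 32.05
position: [504.5, 279.9, 119.9]
ee_rot: [[-0.291, 0.957, 0.0], [0.957, 0.291, 0.0], [-0.0, 0.0, -1.0]]
contact_force: [1.0, -0.3, -3.5]
gripper_width: 0.314
time: 32.42
position: [504.6, 279.9, 119.0]
ee_rot: [[-0.291, 0.957, 0.0], [0.957, 0.291, 0.0], [0.0, 0.001, -1.0]]
contact_force: [-0.1, 0.4, -2.8]
gripper_width: 0.314
```

```bash

python3 -m pendant '[[0,0,0,0,0],[0,0,0,0,0],[0,0,0,0,0],[0,0,0,0,0],[0,0,0,0,0]]'
python3 -m pendant '[[0,0,0,-0.02,0],[0,0,0,-0.04,0],[0,0,0,-0.03,0],[0,0.03,0,0,0],[0,0.03,0,0,0]]'
python3 -c "
from h import *
to(487.5,336,109,16.85)
g=snap('wrist','w23.png')
"

```

```text
time: 33.05
position: [504.4, 279.8, 118.9]
ee_rot: [[-0.291, 0.957, 0.0], [0.957, 0.291, 0.0], [0.0, 0.0, -1.0]]
contact_force: [0.1, 0.1, -0.9]
gripper_width: 0.995
time: 33.67
position: [487.8, 338.1, 211.7]
ee_rot: [[-0.29, 0.957, 0.003], [0.957, 0.29, 0.002], [0.001, 0.004, -1.0]]
contact_force: [-0.3, -0.7, -0.2]
gripper_width: 0.999
t 33.67 pos [487.8 338.1 211.7] ang 16.84 tilt [0.0034 0.0019] d_tool [ -2.   -1.3 102.7] roll -0.013745175650711872 F [-0.3 -0.7 -0.2] w 0.999 J [28. 11. 99.  0. 70. 11.]
```

View pics/w23.png

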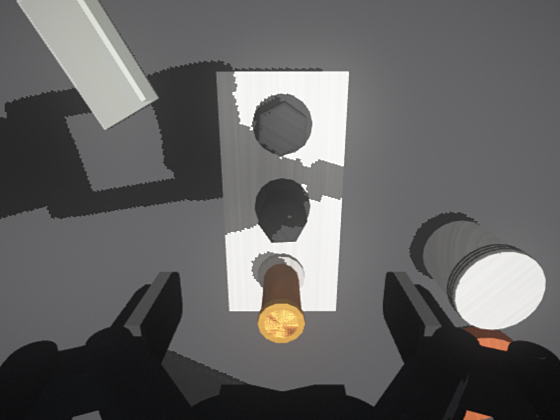

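```bash

python3 -m pendant '[[0,-0.001,-0.001,0.04,0],[0,0,0,0.04,0],[0,0,0,0.02,0],[0,0,0,0,0],[0,0,0,0,0]]'
python3 -m pendant '[[1,0,0,0,0],[1,0,0,0,0],[1,0,0,0,0],[1,0,0,0,0],[1,0,0,0,0]]'
python3 -c "
from h import *
to(487.5,336,109,16.85)"

```

```text
time: 34.35
position: [487.7, 336.6, 110.7]
ee_rot: [[-0.291, 0.957, 0.003], [0.957, 0.291, 0.001], [0.001, 0.003, -1.0]]
contact_force: [0.2, 0.3, 0.4]
gripper_width: 1.0
time: 34.98
position: [487.1, 336.4, 109.8]
ee_rot: [[-0.291, 0.957, 0.002], [0.957, 0.291, 0.001], [0.0, 0.002, -1.0]]
contact_force: [0.8, -0.5, 4.6]
gripper_width: 0.32
t 34.98 pos [487.1 336.4 109.8] ang 16.91 tilt [0.0019 0.0009] d_tool [-0.5  0.2  0.8] roll 0.05511883353153735 F [ 0.8 -0.5  4.6] w 0.32 J [ 28.  17. 103.  -0.  60.  11.]
```

```bash

python3 -m pendant '[[1,0,0,-0.03,0],[1,0,0,-0.05,0],[1,0,0,-0.05,10],[1,0,0,-0.01,10],[1,0,0,0,9.2]]'
python3 -c "
from h import *
to(659.9,-69.6,245,-12.4)
"

```

```text
time: 35.6
position: [486.2, 336.0, 249.5]
ee_rot: [[0.218, 0.976, 0.001], [0.976, -0.218, 0.0], [0.001, 0.0, -1.0]]
contact_force: [-0.1, 0.2, -3.5]
gripper_width: 0.316
t 35.6 pos [486.2 336.  249.5] ang -12.61 tilt [0.0005 0.0004] d_tool [-358.   258.     4.4] roll -0.20501413092461007 F [-0.1  0.2 -3.5] w 0.316 J [28.  8. 97.  0. 74. 40.]
```

```bash

python3 -m pendant '[[1,-0.03,0.022,0,-0.2],[1,-0.048,0.034,0,0],[1,-0.048,0.034,0,0],[1,-0.048,0.034,0,0],[1,-0.048,0.034,0,0]]' >/dev/null
python3 -m pendant '[[1,-0.048,0.034,0,0],[1,-0.048,0.034,0,0],[1,-0.04,0.032,0.01,0],[1,0,0,0.02,0],[1,0,0,0.01,0]]' >/dev/null
python3 -m pendant '[[1,0,0,0,0],[1,0,0,0,0]]' >/dev/null
python3 -c "
from h import *
to(659.9,-69.6,200,-12.4)
import pickle
g=snap('wrist','w24.png');pickle.dump(g,open('w24.pkl','wb'))"

```

```text
t 37.1 pos [663.4 -66.9 209.2] ang -12.0 tilt [0.0004 0.0001] d_tool [-3.4 -2.8  9.2] roll 0.40026602823741086 F [ 0.5  0.4 -2. ] w 0.319 J [-12.  19.  88.   0.  72.   0.]
```

View pics/w24.png

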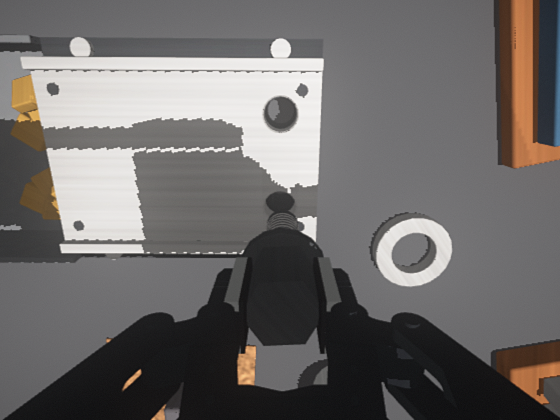

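```bash
python3 - <<'E'
from h import *; import pickle
g=pickle.load(open('w24.pkl','rb')); m,x,y,H=pickle.load(open('fix.pkl','rb'))
cv2.imwrite('pics/w24z.png',cv2.resize(g['img'][90:250,230:330],None,fx=5,fy=5))
E
```

```text
(no output)
```

View pics/w24z.png

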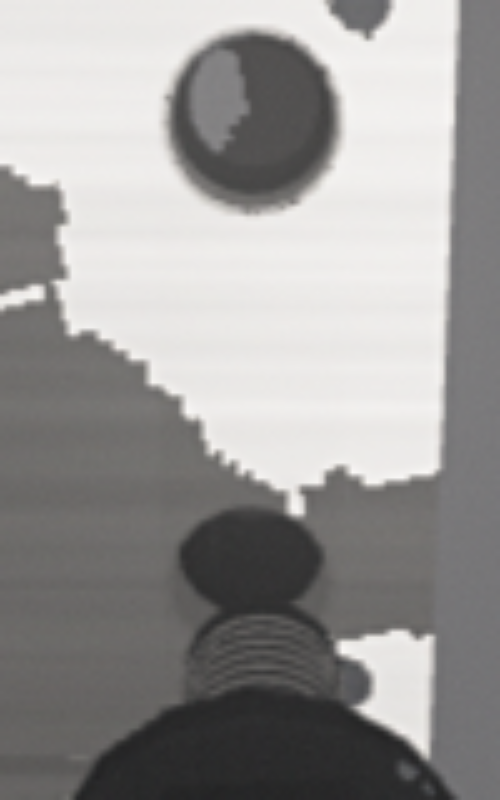

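```bash
python3 - <<'E'
from h import *; import pickle
g=pickle.load(open('w24.pkl','rb')); m,x,y,H=pickle.load(open('fix.pkl','rb'))
s=arm.state();p=s['position'];R=np.array(s['ee_rot']);zt=p[2]-89.8
h=ray(g,280.8,114.2,80); print('hole1',h,(h[:2]-m)@y-34+8.1)
t=R.T@(ray(g,282.7,210.5,zt)-p); print('tip front',t)
e=R.T@(ray(g,280.4,193.0-0.5,80)-p); print('hole0 far edge top?',e)
h0=h[:2]-68*y; hb=h0; print('hole0 plate',h0)
tip=p+R@np.array([t[0]-9,t[1],0]); print('tip c',tip)
tgt=h0-0.7*y; d=R.T@np.array([*(tgt-tip[:2]),0]); print('move',d)
E
```

```text
hole1 [673.3742645   -3.89527367  80.        ] 1.3524070423362584
tip front [ 6.61142539 -2.43768975 89.79712196]
hole0 far edge top? [  6.91590323  -4.20901759 129.79027591]
hole0 plate [658.80203765 -70.31552814]
tip c [660.79440112 -68.93110466 209.79202   ]
move [-2.46863635e+00 -1.66519562e+00 -2.46742663e-03]
```

```bash

python3 -m pendant '[[1,-0.0025,-0.0017,0.01,0.4],[1,0,0,0.02,0],[1,0,0,0,0],[1,0,0,0,0]]'
python3 -c "
from h import *
to(659.9,-69.6,200,-12.4)
g=snap('wrist','w25.png')
cv2.imwrite('pics/w25z.png',cv2.resize(g['img'][90:250,220:340],None,fx=5,fy=5))"

```

```text
time: 37.65
position: [660.8, -70.3, 178.0]
ee_rot: [[0.217, 0.976, -0.001], [0.976, -0.217, 0.0], [0.0, -0.001, -1.0]]
contact_force: [-0.2, -1.1, -3.1]
gripper_width: 0.321
t 37.65 pos [660.8 -70.3 178. ] ang -12.51 tilt [-0.0013  0.0003] d_tool [  0.4  -1.1 -22. ] roll -0.10769830282754356 F [-0.2 -1.1 -3.1] w 0.321 J [-12.  21.  90.   0.  69.   0.]
```

View pics/w25z.png

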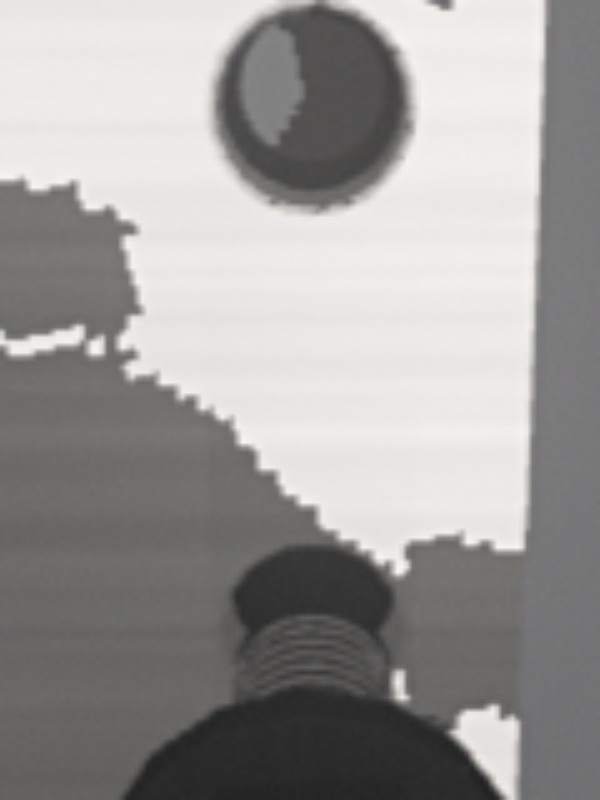

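```bash

python3 -m pendant '[[1,0,0,0.006,0],[1,0,0,0.006,0],[1,0,0,0.006,0],[1,0,0,0,0]]'
python3 -m pendant '[[1,0,0,0.006,0],[1,0,0,0.006,0],[1,0,0,0.006,0],[1,0,0,0,0]]'
python3 -m pendant '[[1,0,0,0.006,0],[1,0,0,0.006,0],[1,0,0,0.006,0],[1,0,0,0,0]]'

```

```text
time: 38.2
position: [660.5, -70.1, 159.6]
ee_rot: [[0.216, 0.976, -0.002], [0.976, -0.216, 0.0], [-0.0, -0.002, -1.0]]
contact_force: [0.0, 0.1, -2.4]
gripper_width: 0.321
time: 38.7
position: [660.5, -70.1, 141.7]
ee_rot: [[0.216, 0.976, -0.002], [0.976, -0.216, 0.0], [-0.0, -0.002, -1.0]]
contact_force: [0.1, 0.3, -3.3]
gripper_width: 0.322
time: 39.2
position: [660.5, -70.1, 123.7]
ee_rot: [[0.216, 0.976, -0.002], [0.976, -0.216, 0.0], [-0.0, -0.002, -1.0]]
contact_force: [-0.5, -0.1, -3.2]
gripper_width: 0.319
```

```bash

python3 -m pendant '[[1,0,0,0.006,0],[1,0,0,0.006,0],[1,0,0,0.001,0],[1,0,0,0,0],[1,0,0,0,0]]'
python3 -m pendant '[[1,0,0,0.001,0],[1,0,0,0,0],[1,0,0,0,0]]'

```

```text
time: 39.83
position: [661.4, -70.3, 112.1]
ee_rot: [[0.216, 0.976, 0.001], [0.976, -0.216, -0.0], [0.0, 0.001, -1.0]]
contact_force: [0.3, -0.8, -2.1]
gripper_width: 0.319
time: 40.2
position: [661.2, -70.3, 110.8]
ee_rot: [[0.216, 0.976, 0.0], [0.976, -0.216, -0.0], [-0.0, 0.0, -1.0]]
contact_force: [0.3, -0.2, -2.4]
gripper_width: 0.322
```

```bash

python3 -m pendant '[[1,0,0,0.0012,0],[1,0,0,0,0],[0,0,0,0,0],[0,0,0,0,0],[0,0,0,0,0]]'
python3 -m pendant '[[0,0,0,0,0],[0,0,0,0,0],[0,0,0,-0.03,0],[0,0,0,-0.05,0],[0,0,0,-0.05,0]]'
python3 -m pendant '[[0,0.03,-0.02,-0.03,0],[0,0,0,0,0],[0,0,0,0,0]]'
python3 -c "
from h import *
to(470,394,245,16.85)
import pickle
g=snap('wrist','w26.png');pickle.dump(g,open('w26.pkl','wb'))"

```

```text
time: 40.83
position: [661.5, -70.3, 110.0]
ee_rot: [[0.216, 0.976, 0.001], [0.976, -0.216, -0.0], [0.0, 0.001, -1.0]]
contact_force: [-0.7, -0.3, -0.0]
gripper_width: 0.937
time: 41.45
position: [660.8, -70.2, 240.4]
ee_rot: [[0.216, 0.976, -0.001], [0.976, -0.216, 0.0], [0.0, -0.001, -1.0]]
contact_force: [0.3, -0.7, 0.6]
gripper_width: 1.001
time: 41.82
position: [647.8, -36.8, 268.8]
ee_rot: [[0.216, 0.976, -0.001], [0.976, -0.216, -0.0], [-0.001, -0.001, -1.0]]
contact_force: [0.5, 0.1, -0.4]
gripper_width: 0.999
t 41.83 pos [647.8 -36.8 268.8] ang -12.48 tilt [-0.001  -0.0004] d_tool [ 382.2 -266.6   23.8] roll -29.326487200018846 F [ 0.5  0.1 -0.4] w 0.999 J [-9. 15. 88. -0. 78.  3.]
```

View pics/w26.png

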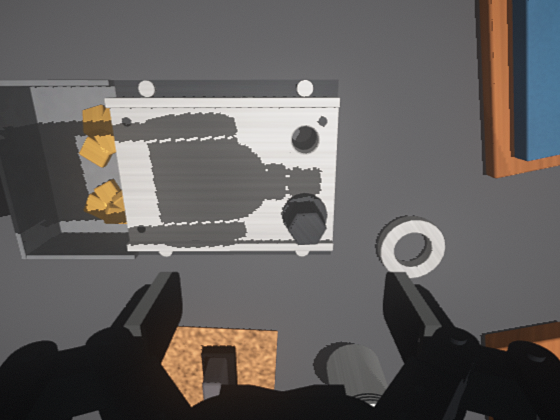

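```bash

python3 -m pendant '[[0,0.035,-0.025,0,0],[0,0.05,-0.035,0,0],[0,0.05,-0.035,0,0],[0,0.05,-0.035,0,0],[0,0.05,-0.035,0,0]]' >/dev/null
python3 -m pendant '[[0,0.05,-0.035,0,0],[0,0.05,-0.035,0,0],[0,0.047,-0.032,0,-9],[0,0,0,0,-10],[0,0,0,0,-10]]' >/dev/null
python3 -m pendant '[[0,0,0,0,0],[0,0,0,0,0]]' >/dev/null
python3 -c "
from h import *
to(470,394,200,16.85)
import pickle
g=snap('wrist','w27.png');pickle.dump(g,open('w27.pkl','wb'))"

```

```text
t 43.38 pos [470.2 393.3 268.3] ang 16.31 tilt [-0.0017 -0.0013] d_tool [ 0.8  0.1 68.3] roll -0.5405061216214904 F [-0.1 -0.   0.6] w 1.005 J [33. 10. 93. -0. 77. 17.]
```

View pics/w27.png

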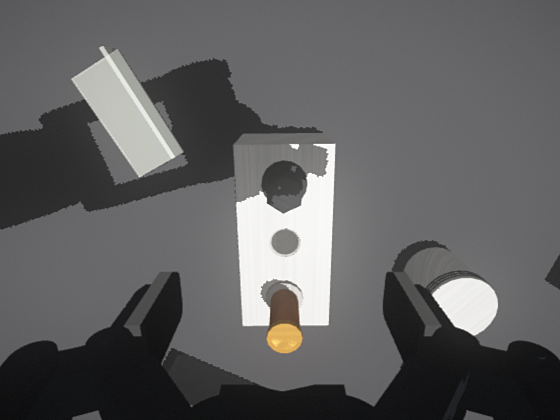

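```bash

python3 -m pendant '[[0,0,0,0.05,-0.5],[0,0,0,0.05,0],[0,0,0,0.05,0],[0,0,0,0.009,0],[0,0,0,0,0]]'
python3 -m pendant '[[0,0,0,0,0]]' >/dev/null
python3 -c "
from h import *
to(470.3,393.8,110,16.85)"

```

```text
time: 44.05
position: [470.5, 394.0, 110.9]
ee_rot: [[-0.291, 0.957, -0.0], [0.957, 0.291, -0.0], [-0.0, -0.0, -1.0]]
contact_force: [0.1, 0.7, 0.7]
gripper_width: 1.003
t 44.17 pos [472.2 395.3 113.7] ang 16.97 tilt [0.0045 0.003 ] d_tool [-0.9 -2.3  3.7] roll 0.12432226075128483 F [-0.1 -0.2  0.6] w 1.003 J [33. 20. 99. -0. 61. 16.]
```

```bash

python3 -m pendant '[[0,-0.0005,0,0,0],[0,0,0,0,0]]'

```

```text
time: 44.42
position: [471.1, 394.1, 112.2]
ee_rot: [[-0.292, 0.956, 0.002], [0.956, 0.292, 0.001], [0.001, 0.002, -1.0]]
contact_force: [0.7, 0.0, 1.1]
gripper_width: 0.998
```

```bash

python3 -m pendant '[[0.3,0,0,0.001,0],[1,0,0,0,0],[1,0,0,0,0],[1,0,0,0,0],[1,0,0,0,0]]'
python3 -m pendant '[[1,0,0,-0.03,0],[1,0,0,-0.05,0],[1,0,0,-0.05,10],[1,0,0,-0.01,10],[1,0,0,0,9.2]]'
python3 -c "
from h import *
to(675.1,-3.0,245,-12.4)"

```

```text
time: 45.05
position: [470.5, 393.7, 109.8]
ee_rot: [[-0.292, 0.956, 0.0], [0.956, 0.292, 0.0], [0.0, 0.0, -1.0]]
contact_force: [-0.2, -0.7, 1.6]
gripper_width: 0.32
time: 45.68
position: [470.7, 393.8, 250.9]
ee_rot: [[0.217, 0.976, 0.002], [0.976, -0.217, 0.001], [0.001, 0.001, -1.0]]
contact_force: [0.7, -0.0, -2.7]
gripper_width: 0.325
t 45.67 pos [470.7 393.8 250.9] ang -12.51 tilt [0.0017 0.0011] d_tool [-343.1  285.5    5.8] roll -0.1071806617759421 F [ 0.7 -0.  -2.7] w 0.325 J [33. 11. 94.  0. 75. 46.]
```

```bash

python3 -m pendant '[[1,-0.03,0.025,0,0],[1,-0.045,0.0375,0,0],[1,-0.045,0.0375,0,0],[1,-0.045,0.0375,0,0],[1,-0.045,0.0375,0,0]]' >/dev/null
python3 -m pendant '[[1,-0.045,0.0375,0,0],[1,-0.045,0.0375,0,0],[1,-0.043,0.035,0.01,0],[1,0,0,0.02,0],[1,0,0,0.015,0]]' >/dev/null
python3 -m pendant '[[1,0,0,0,0],[1,0,0,0,0],[1,0,0,0,0]]' >/dev/null
python3 -c "
from h import *
to(675.2,-3.7,200,-12.4)
import pickle
g=snap('wrist','w28.png');pickle.dump(g,open('w28.pkl','wb'))
cv2.imwrite('pics/w28z.png',cv2.resize(g['img'][130:290,210:350],None,fx=5,fy=5)[:600])"

```

```text
t 47.3 pos [676.9  -1.  206. ] ang -12.12 tilt [ 0.0022 -0.0002] d_tool [-3.  -1.2  6. ] roll 0.27898554322950986 F [ 0.1 -0.3 -2.3] w 0.319 J [-6. 21. 87.  0. 72.  6.]
```

View pics/w28z.png

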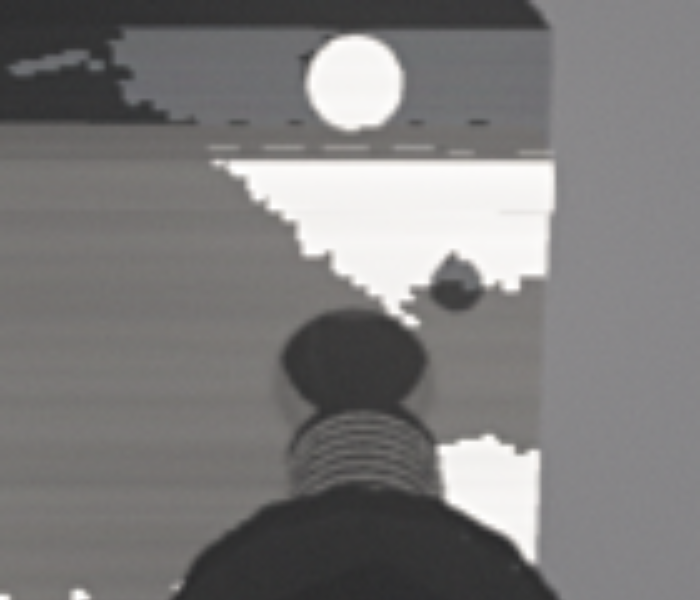

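```bash

python3 -m pendant '[[1,-0.003,-0.0015,0.01,0.3],[1,0,0,0.018,0],[1,0,0,0,0],[1,0,0,0,0]]'
python3 -c "
from h import *
to(675.2,-3.7,110,-12.4)
g=snap('wrist','w29.png')
cv2.imwrite('pics/w29z.png',cv2.resize(g['img'][130:290,210:350],None,fx=5,fy=5)[:600])"

```

```text
time: 47.85
position: [673.9, -4.5, 175.7]
ee_rot: [[0.217, 0.976, -0.001], [0.976, -0.217, 0.0], [-0.0, -0.001, -1.0]]
contact_force: [-0.9, -1.0, -1.9]
gripper_width: 0.318
t 47.85 pos [673.9  -4.5 175.7] ang -12.51 tilt [-0.0013  0.0002] d_tool [ 1.1  1.1 65.7] roll -0.10706083554714496 F [-0.9 -1.  -1.9] w 0.318 J [-6. 22. 89.  0. 69.  6.]
```

View pics/w29z.png

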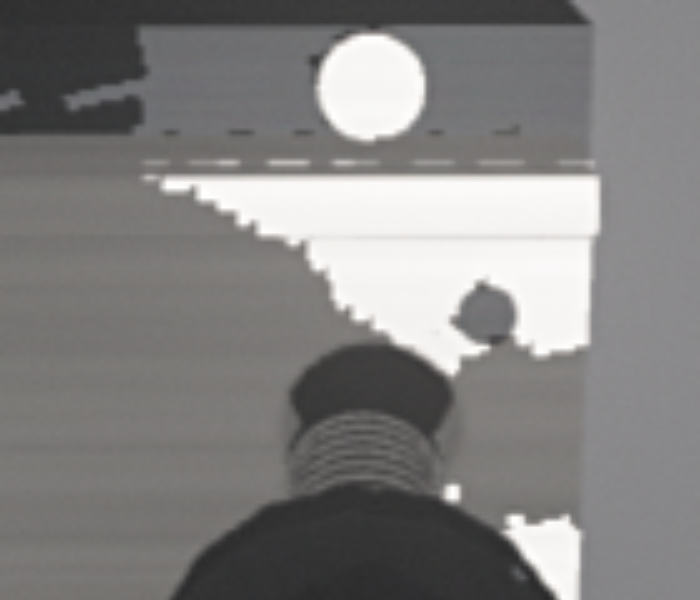

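```bash

python3 -m pendant '[[1,0.0008,0.001,0.006,0],[1,0,0,0.006,0],[1,0,0,0.006,0],[1,0,0,0,0]]'
python3 -m pendant '[[1,0,0,0.006,0],[1,0,0,0.006,0],[1,0,0,0.006,0],[1,0,0,0,0]]'
python3 -m pendant '[[1,0,0,0.006,0],[1,0,0,0.006,0],[1,0,0,0.006,0],[1,0,0,0,0]]'
python3 -m pendant '[[1,0,0,0.006,0],[1,0,0,0.002,0],[1,0,0,0.001,0],[1,0,0,0,0]]'

```

```text
time: 48.4
position: [674.7, -3.9, 157.4]
ee_rot: [[0.216, 0.976, -0.002], [0.976, -0.216, 0.0], [-0.0, -0.002, -1.0]]
contact_force: [0.0, 0.4, -2.7]
gripper_width: 0.324
time: 48.9
position: [674.7, -3.8, 139.5]
ee_rot: [[0.216, 0.976, -0.002], [0.976, -0.216, 0.0], [-0.0, -0.002, -1.0]]
contact_force: [0.7, 0.0, -2.5]
gripper_width: 0.325
time: 49.4
position: [674.7, -3.9, 121.5]
ee_rot: [[0.216, 0.976, -0.002], [0.976, -0.216, 0.0], [-0.0, -0.002, -1.0]]
contact_force: [-0.5, -0.3, -2.6]
gripper_width: 0.32
time: 49.9
position: [675.5, -3.9, 113.6]
ee_rot: [[0.216, 0.976, 0.0], [0.976, -0.216, -0.0], [-0.0, 0.0, -1.0]]
contact_force: [0.5, 0.4, -2.1]
gripper_width: 0.321
```

```bash

python3 -m pendant '[[1,0,0,0.002,0],[1,0,0,0.001,0],[1,0,0,0.0,0],[1,0,0,0,0]]'
python3 -m pendant '[[1,0,0,0.0008,0],[1,0,0,0.0,0]]'
python3 -m pendant '[[0,0,0,0,0],[0,0,0,0,0],[0,0,0,0,0],[0,0,0,0,0],[0,0,0,0,0]]'
python3 -m pendant '[[0,0,0,-0.03,0],[0,0,0,-0.05,0],[0,0,0,-0.05,0],[0,-0.02,-0.02,-0.03,0],[0,0,0,0,0]]'
python3 -m pendant '[[0,0,0,0,0],[0,0,0,0,0]]'
python3 -c "
from h import *
import pickle
g=snap('wrist','w30.png');pickle.dump(g,open('w30.pkl','wb'));g=snap('scene','s30.png');snap('top','t30.png')
cv2.imwrite('pics/s30z.png',cv2.resize(g['img'][130:340,190:440],None,fx=2.8,fy=2.8))"

```

```text
time: 50.4
position: [675.5, -3.9, 110.6]
ee_rot: [[0.216, 0.976, 0.0], [0.976, -0.216, -0.0], [-0.0, 0.0, -1.0]]
contact_force: [-0.7, 0.3, -2.4]
gripper_width: 0.32
time: 50.65
position: [675.5, -3.9, 109.9]
ee_rot: [[0.216, 0.976, 0.0], [0.976, -0.216, -0.0], [0.0, 0.0, -1.0]]
contact_force: [0.2, -0.5, -2.9]
gripper_width: 0.318
time: 51.28
position: [675.5, -3.9, 109.9]
ee_rot: [[0.216, 0.976, 0.0], [0.976, -0.216, -0.0], [0.0, 0.0, -1.0]]
contact_force: [0.1, 0.8, 0.6]
gripper_width: 1.003
time: 51.9
position: [652.9, -20.0, 274.3]
ee_rot: [[0.217, 0.976, 0.007], [0.976, -0.217, -0.001], [0.0, 0.007, -1.0]]
contact_force: [0.2, 0.4, 0.6]
gripper_width: 1.001
time: 52.15
position: [650.8, -18.7, 267.1]
ee_rot: [[0.216, 0.976, -0.004], [0.976, -0.216, 0.001], [-0.0, -0.004, -1.0]]
contact_force: [0.5, -0.6, -0.1]
gripper_width: 0.999
```

View pics/w30.png

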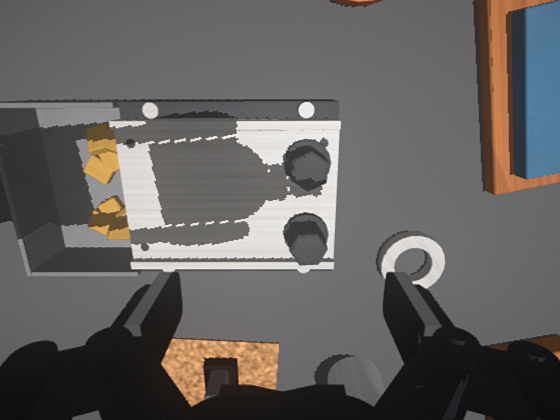

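View pics/s30z.png

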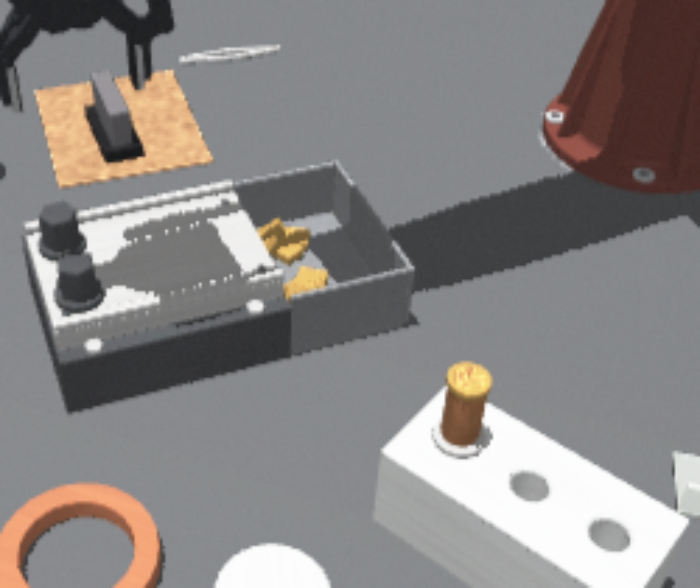

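View pics/t30.png

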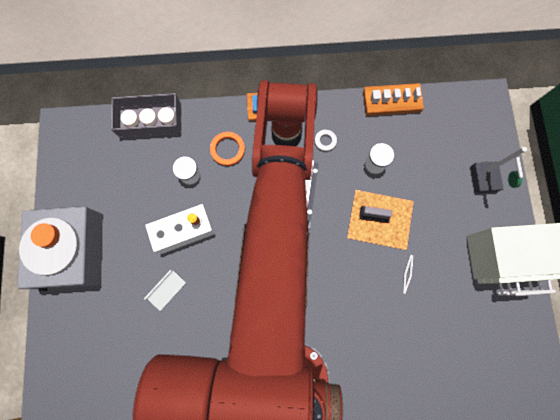

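```bash
python3 -c "
from h import *
g=snap('top','t31.png')
print(ray(g,377,214,63),ray(g,381,219,3)); print(arm.state()['time'])
print(arm.hand_in())"
```

```text
[ 489.52651519 -303.888384     63.        ] [ 481.97469659 -330.79335853    3.        ]
52.35
the job is handed in; nothing more can be done
None
```

I handed the job in at about 52 s of the 168 s allowed. All the steps are done as far as the cameras show.

- **Chips:** I pushed all four into the tray in one pass with the scraper. The fingers stayed about 27 mm above the scraper's underside, well clear of the chips. The last pictures show them lying in the tray against the block. I didn't measure each chip's position.
- **Plate and drift:** I drove the drift into the +y hole until the gripper height put its collar at the plate. The push was light: about 5 N sideways, with almost no net vertical push, so less than the 10 to 20 N you quoted. The plate's shift went from 8.1 mm to about 1.3 mm, inside the 3.5 mm limit.
- **Bolts:** Both went in without resistance. From the gripper height, both flanges should be on the plate, and the last wrist and scene pictures show them upright with flanges down.
- **Drift in the rack:** It's back in its original rack hole, upright with its collar on the rack.
- **Scraper:** It stands upright on the mat. A rough check in the last top view puts it about 28 mm from the mat's centre, and I had set it down nearly centred. It may have been knocked, or the reading may be off; either way it is on the mat.
- **Other things on the bench:** The pictures show the bystanders where they started, though I didn't measure them. The gripper was open and clear of everything at hand-in.

**Disagreement in the checks:** The camera showed the held drift and the first bolt sitting about 2 to 3 mm off the tool centre. I corrected for this before inserting them, and for the second bolt too.

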